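# Drive the stuck plug out of the bush into the case

## Task

A plug is stuck in the steel bush in the clamp stand: take the drift bar from its wooden rest and with it push the plug right out of the bush's far end, so that it drops into the open wooden case; feel your way in rather than ramming the drift against the bush, and keep the fingers off the plug. Take the drift out again and lay it flat on the bench mat or back in its rest. Then tip the case's lid over past upright and let it fall shut by itself, without pressing it down, and leave the other things on the bench where they are.

Things in the scene. Friction and masses are not known exactly. Their poses are not given: they have to be found in the camera images.
- stand: Fixed grey clamp stand holding a round steel bush level. Origin under its middle, on the mat; x is the bush's axis, pointing from the mouth (robot's side) to the exit (at the case); y left, z up. Foot 68 (x) x 80 x 10 mm; pillar 50 x 34; saddle 62 wide from 56 mm up; strap and screws reach 108 mm up.
- bush_mouth (a point): Centre of the bush's open end nearer the robot, where the drift goes in; axes as the stand. Bush: 34 mm outside, bore 17 mm dia, open at both ends, 70 mm long (35 mm either side of the stand's middle), axis 85 mm up. Two sprung steel shoes in the bore's left and right walls, 26 to 44 mm from the mouth, stand 1.4 mm into the bore and grip the plug.
- bush_exit (a point): Centre of the bush's far end, on the bore's axis, axes as the stand. The case's outer wall begins about 4 mm beyond it, its rim 36 mm below the axis.
- plug_center (a point): Centre of the stuck plug: plain dark steel cylinder, 15 mm dia, 28 mm long, 50 g, lying in the bush with its axis (x) along the bore. It is held by the two shoes and needs roughly 7 to 17 N to move until it has passed them, then it slides freely.
- drift_center (a point): Centre and centre of mass of the drift: straight steel bar of eight-sided section, 12 mm across flats, 130 mm long, 160 g; its last 12 mm toward +x are a blunt cone, 6 mm across at the tip. x along the bar to the nose; at the start z is up and two upright flats face +-y. Let go with 50 mm in the bush, it stays there, tail drooping about 10 mm.
- drift_tip (a point): Tip of the drift's nose, 65 mm from its centre along x.
- rest: Fixed wooden tool rest in which the drift lies. Origin under its middle, x along the drift to its nose; base 142 x 50 x 10 mm. The drift's rear (x = -65 to -14 mm) lies flush in a slot of a block 50 wide, 42 mm high: no room for fingers. The nose lies on a post at x = 44 to 56 mm. Between them the bar is free, axis 36 mm above the mat, and from there it lifts straight up and out.
- case: Fixed open wooden case beyond the bush, 138 (x) x 200 (y) x 66 mm shut. Origin under its middle; z up; y points away from the robot (end wall next to the bush: y = -100 mm); hinge along the +x side (robot's right). Walls 6 mm, rim 48 mm up, inner floor 12 mm up with two fixed round blocks, 48 dia, 12 high, at x = 18, y = +-60 mm. The bush's axis passes over x = -16 mm.
- case_lid (a joint): Angle of the case's lid, rad: 0 shut, 1.88 fully open. It is a shallow wooden lid, 130 x 200 mm, 17 mm thick, 0.15 kg, hinged freely: above about 1.5 it stays leaning open on its stop or falls back to it, below about 1.3 it falls shut under its own weight.
- lid_hinge (a point): Middle of the lid's hinge line, 49 mm up; axes as the case. The hinge line runs along the case's y, 200 mm long.
- lid_edge (a point): Middle of the lid's free edge, 133 mm from the hinge line; when the lid is open this is its upper edge.
- indenter: Bystander: bare steel indenter, 18 mm dia, 44 high, standing on its shank. Origin under its centre.
- test_block: Bystander: round steel disc, 60 mm dia, 10 high, lying flat. Origin under its centre.
- spanner: Bystander: open-ended spanner, 203 mm long, 8 high, lying flat. Origin under its centre.
- drift: The drift as a body; origin 6 mm below its centre, axes as point drift_center.
- plug: The stuck plug as a body; origin and axes as point plug_center.

How it is judged (in metres and radians):
On the way:
1. the plug has been pushed out of the bush and lies in the open case (x of plug_center in the frame of case between -0.062 and 0.058 m and y of plug_center in the frame of case between -0.095 and 0.095 m and z of plug_center in the frame of case between 0.006 and 0.05 m and value of joint case_lid above 1 rad), for 0.2 s.
At the end, for the whole second after the job is handed in: The plug lies inside the case (its centre within the walls and below the rim), the lid is shut (below 0.06 rad), and the drift is at rest, level within 0.17 rad, centre less than 50 mm up, out of the bush and not in the case (x of plug_center in the frame of case between -0.062 and 0.058 m and y of plug_center in the frame of case between -0.095 and 0.095 m and z of plug_center in the frame of case between 0.006 and 0.05 m and value of joint case_lid below 0.06 rad and height (world z) of drift_center below 0.05 m and angle between drift_center's own x axis and vertical between 1.4 and 1.74 rad and not (x of drift_center in the frame of case between -0.062 and 0.058 m and y of drift_center in the frame of case between -0.095 and 0.095 m and z of drift_center in the frame of case between 0.006 and 0.05 m) and distance between drift_center and bush_mouth above 0.05 m and linear speed of drift below 0.02 m/s); the robot touches nothing.
It fails at once if the fingers touch the plug (contact force between plug and the fingers above 0.5 N).
It fails at once if the drift is rammed against the stand or bush (over 60 N) (contact force between drift and stand above 60 N).
It fails at once if the lid is pressed or guided down by the robot (touched with more than 2 N below 0.6 rad) (value of joint case_lid below 0.6 rad and (contact force between case and the fingers above 2 N or contact force between case and the arm above 2 N)).
It fails at once if a bystander is moved more than 30 mm (distance of any of indenter, test_block, spanner from where it was at the start of the episode above 0.03 m).
It also fails if it takes over 61 s, if anything falls off the work surface, if the arm or the gripper's body presses on something with over 40 N, if the wrist force passes 120 N, or if a joint passes its speed limit or range.

## Robot

A 6-joint arm with a two-finger parallel gripper is mounted at the origin on a cart in front of the work surface, level with it; the furniture and walls round the work are solid. World frame = base frame: x ahead of the robot, y to its left, z up, the work surface at z = 0. Lengths are in mm, angles in rad, forces in N, time in s.
With the tool pointing down it reaches from about 275 to 825 mm from the base axis. Payload 5.2 kg.
Tool frame: the origin (TCP) lies at the very end of the fingers, on their centre line; the grasp point (between the pads) lies robot.tcp_to_grasp behind it (robot.tcp_to_grasp is the distance from the TCP to the grasp point, in mm); z points along the fingers, x is the direction in which the jaws open and shut, and the axes are right-handed (so a half turn about z gives the same grasp; the last joint's range is limited). The gripper opens to 93 mm and grips with 3 to 60 N. Pads are 15 mm wide; open, the fingers measure 128 mm over their backs; the gripper's body (75 mm by 188 mm) begins 65 mm behind the grasp point.
Start: joints at [0.922, 0.259, 1.535, -0, 1.348, -0.203], TCP at [237.129, 496.261, 218.653] pointing down, gripper open.
Joint ranges: [-3.14, 3.14], [-0.91, 2.08], [0.19, 2.58], [-1.22, 4.36], [0.22, 2.71], [-3.12, 3.12]. Speed limits (rad/s): [2.57, 2.57, 3.14, 3.14, 3.14, 3.14].

## Interface

Orientations are given as a unit quaternion [x, y, z, w].
In Python, from bench import robot gives the robot as it stands.
- The arm moves only by the tool step_arm, never from a script. Its argument "deltas" is a list of rows, each a list of 3 entries, a list of its own where there are three numbers: the shift along the world's x, y, z in m, then the turn about the world's z in rad, then the finger opening in m, from 0 to 0.093. A call has 1 to 8 rows; each row is the pose to reach, as a shift and turn from the pose commanded when the call began; what a row does not reach only later rows make up. A row lasts 1/10 s, in which the tool goes at most 50 mm and 8.59 degrees, less where a joint would pass 70% of its speed; a pose out of reach is approached as far as the arm can. A call with a gripper value outside its range is refused whole. The fingers move at their own pace and stop on an object; "newtons" is the grip in N (left out, the last holds). Time passes only in rows, so rows that repeat a pose let the fingers close. It gives the time, the measured TCP pose, the force and the opening at its end, in the units of the state.
- robot.sense(): the state, without advancing time (a new reading comes with each control period).
- robot.snapshot(name): name is "scene" or "top"; returns a dict with "color" (400x640x3 uint8, red, green, blue), "fx", "fy", "cx", "cy" (pixels), "camera_from_world" (4x4, takes a point from world to camera coordinates). Camera axes: x right, y down, z forward; pixel columns grow to the right and rows downward; lengths in mm; the calibration is good to about 2 mm. A picture is of the moment at which its call begins. There is no depth.
- robot.finish_job(): hands the job in, once; it reports no verdict.
The state is a dict: "time_s": time; "joint_positions": joint angles; "joint_vel": joint speeds; "tau": joint torques, N m; "tcp_pos": TCP position; "ee_rot": TCP orientation; "contact_force": force on the tool from outside, world axes, zero at the start; "moment": the same for the moment, N m; "opening": finger opening in mm.
Only numpy, scipy, OpenCV 4.12 (cv2) and the standard library are available. Lean on these libraries where they do the work, as an engineer would, in place of code of your own. Each camera call takes 0.05 s, during which the arm holds its last target.

## Working session

There is one attempt and no reset: what is moved stays moved. The work goes in short steps, Python scripts to look and compute and a tool call to move; the robot and the scene stay as the last step left them, time stands still between calls to the robot, and variables do not carry over. Pictures are saved under pics/ and viewed, and the job is handed in when it is done.

Besides the shell and the picture viewer there is one more tool, called after "Call:" by a JSON object that holds its "fn" and its "kwargs", one argument or row to a line. step_arm: Moves the arm, as the interface text tells. Its arguments: {"type":"object","properties":{"deltas":{"type":"array","items":{"type":"array"}},"newtons":{"type":"number"}},"required":["deltas"]}

```bash
mkdir -p pics; ls; python3 - <<'E'
from bench import robot
import cv2,json
s=robot.sense();print(s, robot.tcp_to_grasp)
for n in("scene","top"):
    d=robot.snapshot(n);cv2.imwrite(f"pics/{n}0.png",d["color"][:,:,::-1])
    print(n,d["fx"],d["fy"],d["cx"],d["cy"],d["camera_from_world"])
E
```

```text
pics
{'time_s': 0.0, 'joint_positions': array([ 9.22220059e-01,  2.59331949e-01,  1.53607957e+00, -2.94966464e-05,
        1.34798656e+00, -2.02805679e-01]), 'joint_vel': array([-1.37783003e-04, -9.73527872e-05, -1.24061047e-03,  6.94970627e-04,
       -3.64766366e-04,  1.28402393e-03]), 'tau': array([-5.57619696e-04, -4.37318444e+01, -2.83991003e+01,  7.18721794e-02,
        4.15678800e-02, -1.78187011e-04]), 'tcp_pos': array([236.78945514, 495.81383395, 217.82506238]), 'ee_rot': array([ 8.45915546e-01,  5.33316110e-01, -8.39876964e-04,  3.31215456e-04]), 'contact_force': array([ 0.93481506, -0.36050467, -0.50560197]), 'moment': array([-0.00639646, -0.01340011, -0.00759988]), 'opening': 93.03602220392906} 18.8
scene 437.3083954413882 437.3083954413882 320.63958952048534 195.99473236044025 [[-2.66027965e-01 -9.63954862e-01 -4.48848015e-03  2.72496390e+02]
 [-8.55199390e-01  2.38157614e-01 -4.60342215e-01  4.83708278e+02]
 [ 4.44818082e-01 -1.18625357e-01 -8.87730195e-01  8.45604896e+02]
 [ 0.00000000e+00  0.00000000e+00  0.00000000e+00  1.00000000e+00]]
top 398.8847453906916 398.8847453906916 316.5383438050705 198.2922601774095 [[ 2.44729570e-02 -9.99698829e-01  1.82389800e-03  1.07472140e+02]
 [-9.96790040e-01 -2.45407829e-02 -7.62060767e-02  5.49469066e+02]
 [ 7.62278855e-02  4.69446812e-05 -9.97090421e-01  9.16711470e+02]
 [ 0.00000000e+00  0.00000000e+00  0.00000000e+00  1.00000000e+00]]
```

View pics/scene0.png

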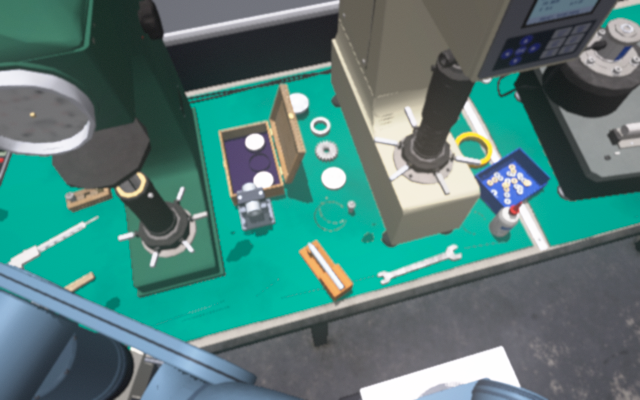

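View pics/top0.png

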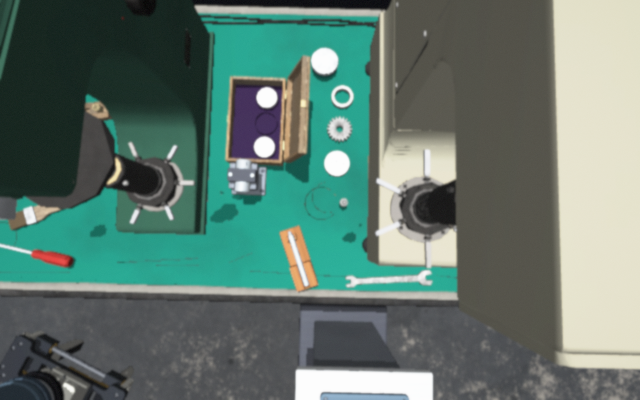

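The top view shows the rest and drift around (298,258), the stand around (246,178), the open case around (257,120) with the lid leaning right, the indenter at (343,203), a disc at (337,163) and the spanner at (390,280). I'll zoom in on these.

```bash
cat > h.py <<'E'
from bench import robot
import cv2,numpy as np
def load(n):
    d=robot.snapshot(n);K=np.array([[d["fx"],0,d["cx"]],[0,d["fy"],d["cy"]],[0,0,1]]);T=np.array(d["camera_from_world"]);return d["color"],K,T
def ray(K,T,uv):
    c=-T[:3,:3].T@T[:3,3];v=T[:3,:3].T@np.linalg.inv(K)@np.array([uv[0],uv[1],1.]);return c,v
def onz(K,T,uv,z):
    c,v=ray(K,T,uv);return c+v*(z-c[2])/v[2]
def proj(K,T,p):
    q=K@(T[:3,:3]@np.array(p,float)+T[:3,3]);return q[:2]/q[2]
def crop(img,x0,y0,x1,y1,f,name):
    cv2.imwrite(name,cv2.resize(img[y0:y1,x0:x1,::-1],None,fx=f,fy=f,interpolation=cv2.INTER_CUBIC))
E
python3 - <<'E'
from h import *
i,K,T=load("top");crop(i,220,50,350,150,6,"pics/t_case.png");crop(i,215,145,345,240,6,"pics/t_st.png");crop(i,260,215,360,300,7,"pics/t_rest.png")
i,K,T=load("scene");crop(i,210,75,340,175,6,"pics/s_case.png");crop(i,210,165,300,240,8,"pics/s_st.png");crop(i,285,225,375,305,7,"pics/s_rest.png")
E
```

```text
(no output)
```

View pics/t_st.png

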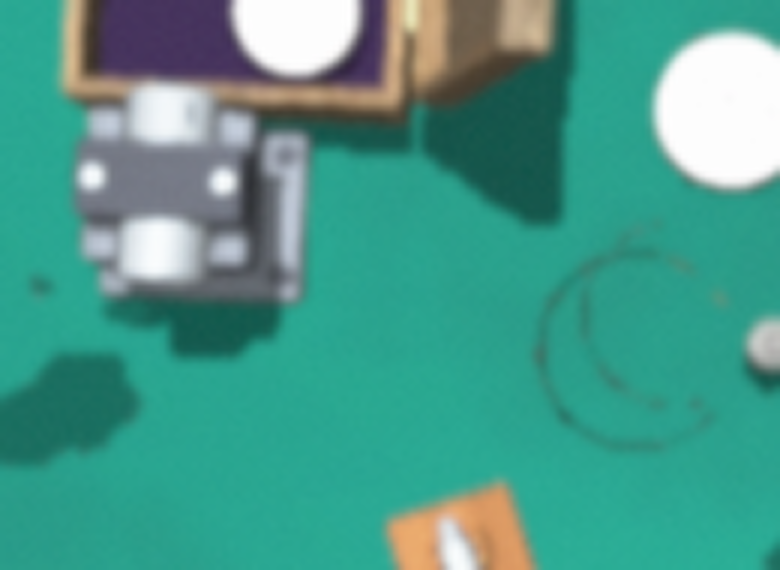

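View pics/t_rest.png

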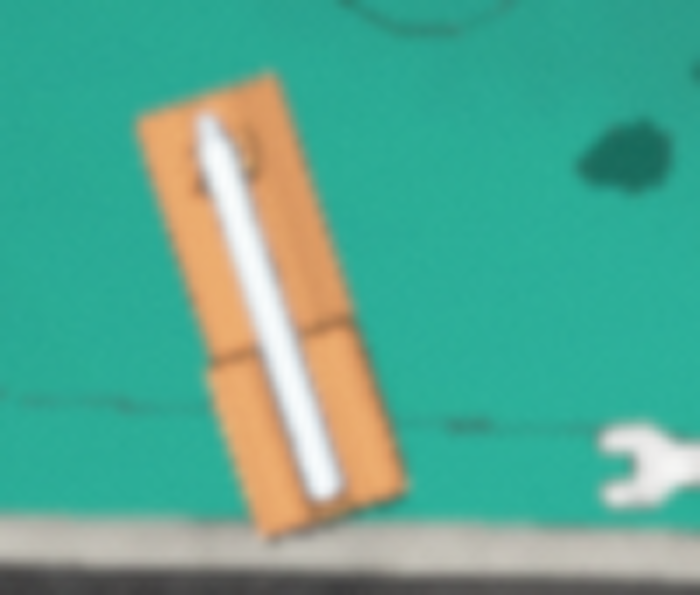

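View pics/s_st.png

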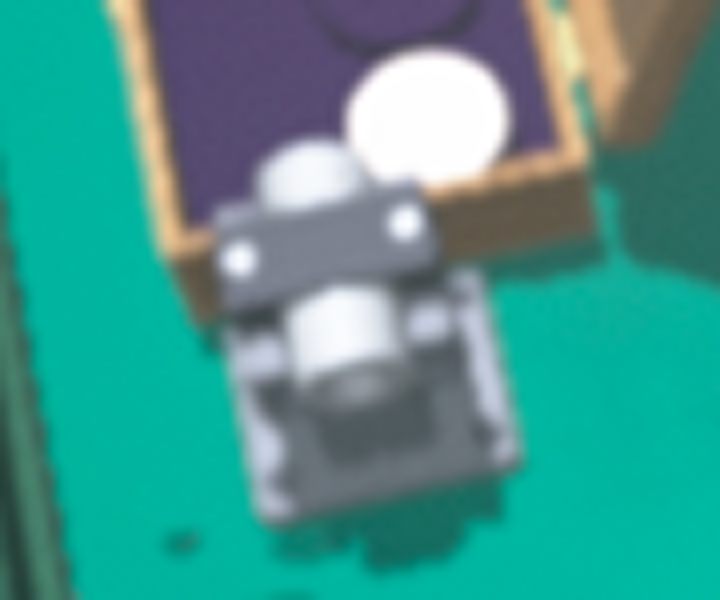

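View pics/s_rest.png

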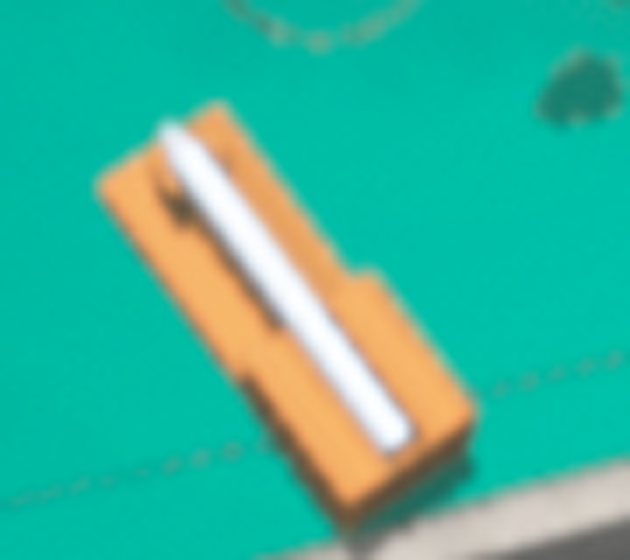

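View pics/t_case.png

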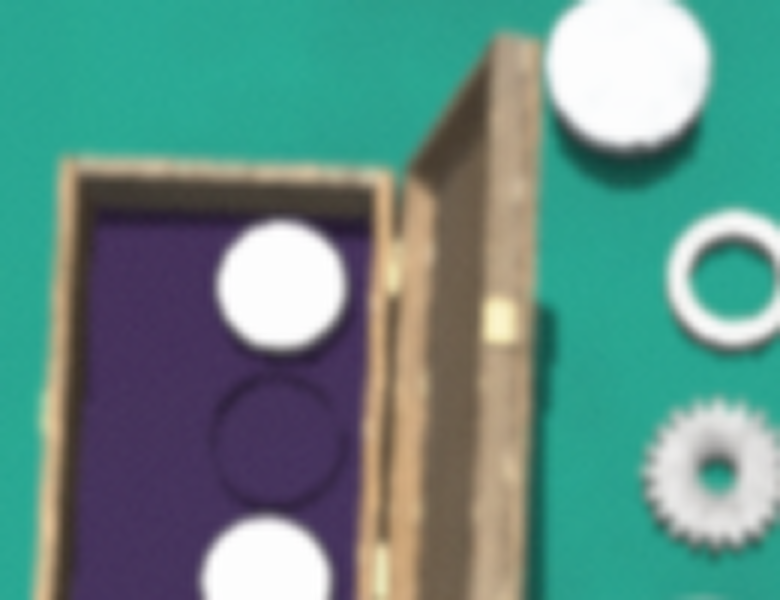

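View pics/s_case.png

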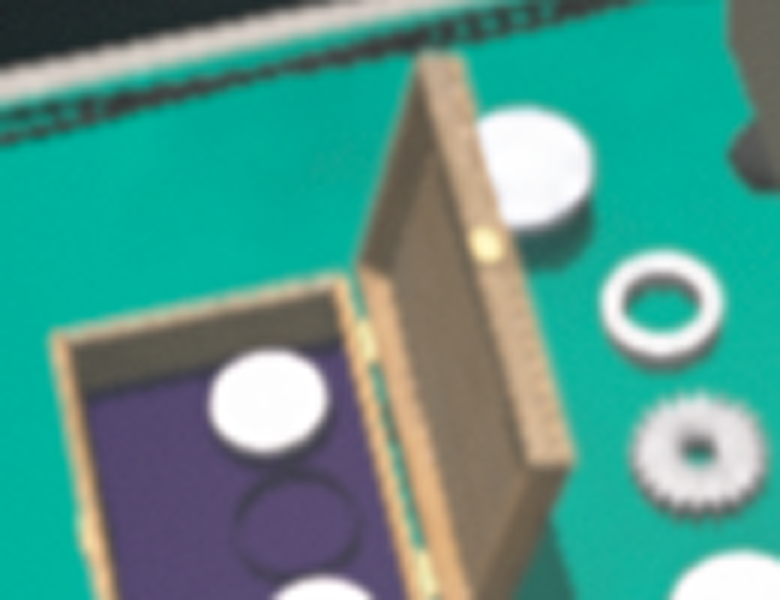

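```bash
cat > m.py <<'E'
from h import *
def comps(mask,box,amin=4):
    x0,y0,x1,y1=box;m=np.zeros(mask.shape,np.uint8);m[y0:y1,x0:x1]=mask[y0:y1,x0:x1]
    n,l,s,c=cv2.connectedComponentsWithStats(m)
    return [(c[k].round(2),s[k]) for k in range(1,n) if s[k][4]>=amin],l
for n,boxes in (("top",dict(blocks=(235,80,282,160),screws=(225,150,262,185),rest=(275,225,320,290))),("scene",dict(blocks=(240,130,276,190),screws=(232,180,270,205),rest=(298,238,350,298)))):
    i,K,T=load(n);w=(i.min(axis=2)>225).astype(np.uint8)
    for k,b in boxes.items():
        cs,l=comps(w,b)
        for c,s in cs:
            z=dict(blocks=24,screws=108,rest=42)[k]
            print(n,k,c,s,onz(K,T,c,z).round(1))
    hsv=cv2.cvtColor(i,cv2.COLOR_RGB2HSV)
    g=i.astype(int)
    # drift: low saturation in rest box
    b=boxes["rest"];m=np.zeros(hsv.shape[:2],np.uint8);m[b[1]:b[3],b[0]:b[2]]=((hsv[...,1]<60)&(hsv[...,2]>150))[b[1]:b[3],b[0]:b[2]]
    nn,l,s,c=cv2.connectedComponentsWithStats(m);k=1+np.argmax(s[1:,4]);ys,xs=np.where(l==k)
    P=np.array([onz(K,T,(x,y),39)[:2] for x,y in zip(xs,ys)]);mu=P.mean(0);u,sv,vt=np.linalg.svd(P-mu,full_matrices=False);d=vt[0]*np.sign(vt[0][0]);t=(P-mu)@d
    print(n,"drift",s[k],mu.round(1),d.round(4),np.arctan2(d[1],d[0]).round(4),t.min().round(1),t.max().round(1))
E
python3 m.py
```

```text
top blocks [266.33  97.12] [257  88  20  19 291] [785.7 246.7  24. ]
top blocks [263.92 146.56] [255 137  19  20 302] [666.1 248.4  24. ]
top screws [258.74 152.06] [255 150   7   6  31] [636.6 247.6 108. ]
top screws [241.88 163.35] [239 160   7   8  48] [611.2 282.9 108. ]
top screws [229.83 173.83] [229 173   3   3   6] [587.9 307.8 108. ]
top screws [251.83 174.83] [251 174   3   3   6] [586.9 260.6 108. ]
top screws [240.89 183.17] [238 182   7   3  18] [568.4 283.3 108. ]
top rest [297.57 258.77] [289 235  18  50 159] [406.3 160.6  42. ]
top drift [288 231  21  56 325] [405.1 159.9] [0.9416 0.3367] 0.3434 -62.9 67.3
scene blocks [254.22 141.21] [246 134  18  15 214] [788.9 245.4  24. ]
scene blocks [262.92 179.5 ] [254 172  19  16 238] [669.8 247.4  24. ]
scene blocks [248.32 186.57] [244 184   9   6  44] [659.8 286.4  24. ]
scene screws [261.88 182.95] [254 180  16   8 108] [612.1 251.5 108. ]
scene screws [248.32 186.57] [244 184   9   6  44] [611.2 283.  108. ]
scene screws [260.2 192.4] [259 192   3   2   5] [589.4 260.2 108. ]
scene screws [239.5 197. ] [239 196   2   3   6] [590.4 307.1 108. ]
scene screws [252.14 203.14] [248 202   9   3  22] [567.8 282.9 108. ]
scene rest [325.58 265.71] [309 244  34  44 195] [406.4 159.   42. ]
scene drift [307 241  37  49 347] [408.1 159.7] [0.9404 0.34  ] 0.3469 -63.1 64.8
```

```bash
python3 - <<'E'
from h import *
a,K,T=load("top");b,K2,T2=load("scene")
def tri(p,q):
    c1,v1=ray(K,T,p);c2,v2=ray(K2,T2,q);A=np.array([v1,-v2]).T;s=np.linalg.lstsq(A,c2-c1,rcond=None)[0]
    return ((c1+v1*s[0]+c2+v2*s[1])/2).round(0),np.linalg.norm(c1+v1*s[0]-c2-v2*s[1]).round(1)
P1=K@T[:3]
print("indenter",onz(K,T,(343,203),40).round(),"disc",onz(K,T,(337,163),10).round(),"lid top",onz(K,T,(303,104),176).round())
print("span",onz(K,T,(348,281),5).round(),onz(K,T,(431,278),5).round())
print("base corner z0",onz(K,T,(206,234),0).round(),onz(K2,T2,(223,271),0).round(), onz(K2,T2,(137,294),0).round(),onz(K,T,(118,232),0).round())
crop(a,90,0,220,240,3.2,"pics/t_g.png");crop(b,60,60,240,300,3,"pics/s_g.png")
crop(a,360,0,470,270,2.2,"pics/t_c.png");crop(b,320,30,490,260,3,"pics/s_c.png")
E
```

```text
indenter [536.  60.  40.] disc [633.  74.  10.] lid top [723. 153. 176.]
span [355.  42.   5.] [ 366. -153.    5.]
base corner z0 [456. 382.   0.] [471. 386.   0.] [470. 582.   0.] [456. 592.   0.]
```

View pics/t_g.png

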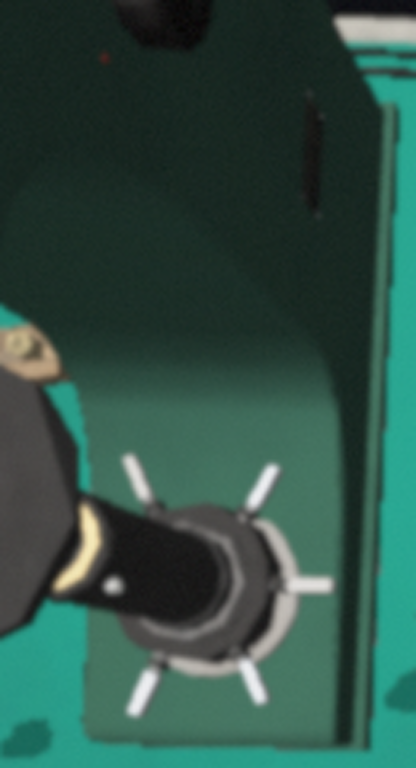

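View pics/s_g.png

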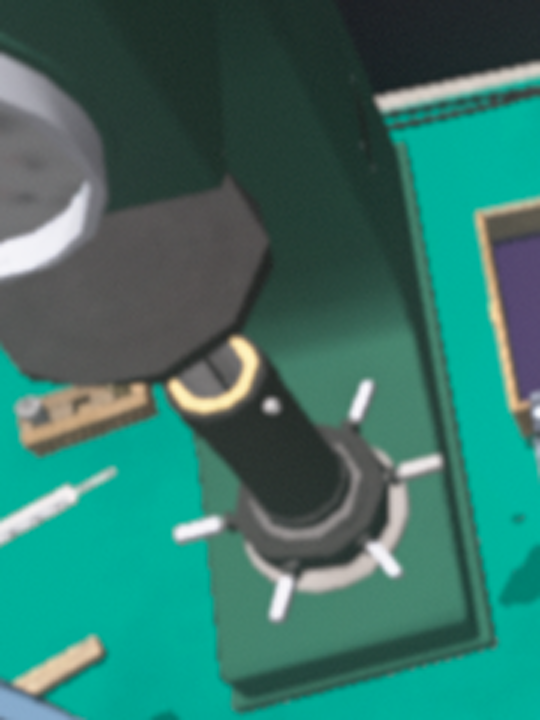

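View pics/s_c.png

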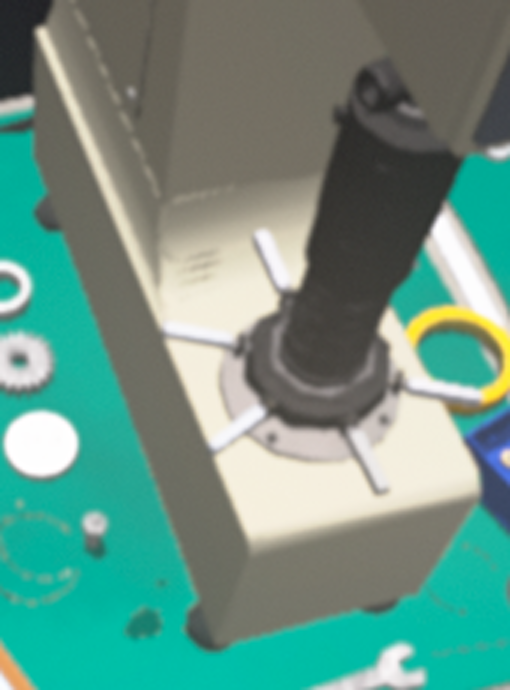

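View pics/t_c.png

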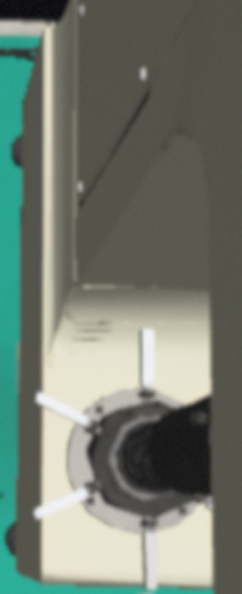

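Measurements:
- Drift centre is about (408,160), with yaw 0.345.
- Bush axis is at y ≈ 283.5 at the stand, with yaw about -0.0155.
- Bush mouth is about (553.6, 284, 85).

First I'll move above the drift.

Call:
{"fn": "step_arm", "kwargs": {
  "deltas": [
    [[0.02,-0.04,0],0.1,0.093],
    [[0.042,-0.083,0],0.22,0.093],
    [[0.064,-0.126,-0.01],0.34,0.093],
    [[0.086,-0.17,-0.025],0.46,0.093],
    [[0.108,-0.213,-0.045],0.58,0.093],
    [[0.13,-0.256,-0.065],0.7,0.093],
    [[0.152,-0.3,-0.085],0.791,0.093],
    [[0.17,-0.336,-0.1],0.791,0.093]
  ],
  "newtons": 40
}}

```text
time_s: 1.2
tcp_pos: [404.8, 164.5, 120.8]
ee_rot: [0.574, 0.819, 0.0, 0.0]
contact_force: [0.1, 0.8, 0.2]
opening: 93.1
```

Call:
{"fn": "step_arm", "kwargs": {
  "deltas": [
    [[0,0,0],0,0.07],
    [[0,0,-0.02],0,0.07],
    [[0,0,-0.05],0,0.07]
  ]
}}

```text
time_s: 1.5
tcp_pos: [406.2, 166.3, 72.2]
ee_rot: [0.576, 0.818, 0.002, 0.002]
contact_force: [-0.3, -0.5, -1.0]
opening: 74.0
```

```bash
python3 - <<'E'
from h import *
s=robot.sense();print(s["time_s"],s["tcp_pos"],s["ee_rot"],s["contact_force"],s["opening"])
q=s["ee_rot"];print(2*np.arctan2(q[1],q[0]))
i,K,T=load("top");crop(i,240,190,380,310,5,"pics/g1.png")
i,K,T=load("scene");crop(i,250,190,390,310,5,"pics/g1s.png")
E
```

```text
1.5 [406.20286187 166.31665025  72.17144295] [0.57588856 0.8175247  0.00173326 0.00165175] [-0.29896055 -0.47818385 -0.98218931] 74.01460908829581
1.9142073829352166
```

View pics/g1s.png

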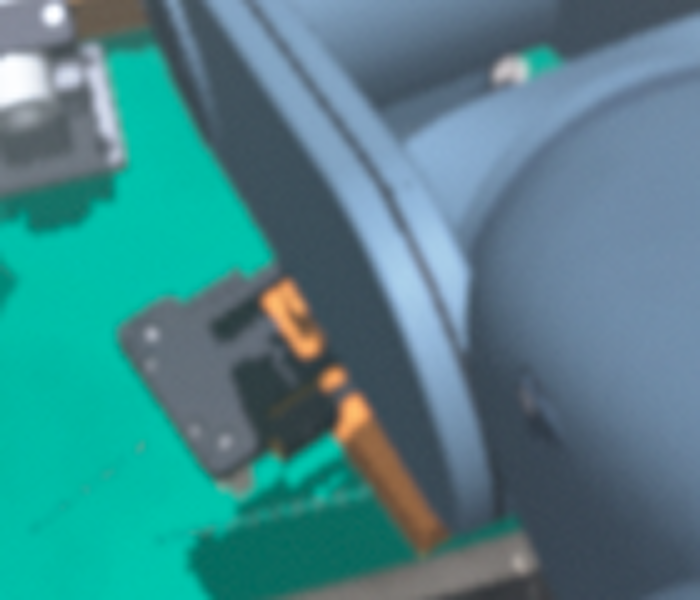

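View pics/g1.png

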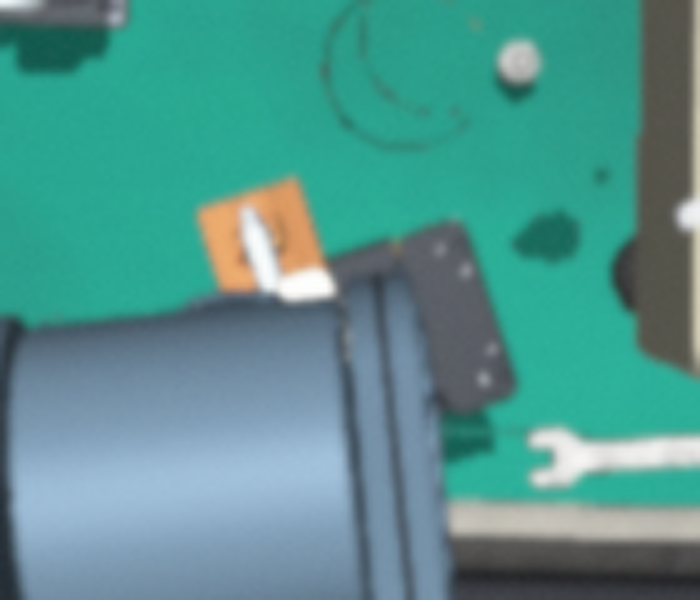

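Call:
{"fn": "step_arm", "kwargs": {
  "deltas": [
    [[0,0,0],0,0.06],
    [[0,0,0],0,0.05]
  ]
}}

```text
time_s: 1.8
tcp_pos: [405.0, 166.7, 72.4]
ee_rot: [0.575, 0.818, 0.001, 0.001]
contact_force: [0.9, -0.5, 0.6]
opening: 58.5
```

Call:
{"fn": "step_arm", "kwargs": {
  "deltas": [
    [[0.002,-0.0068,-0.01],0,0.05],
    [[0.002,-0.0068,-0.03],0,0.05],
    [[0.002,-0.0068,-0.045],0,0.05],
    [[0.002,-0.0068,-0.0545],0,0.05],
    [[0.002,-0.0068,-0.0545],0,0.05]
  ]
}}

```text
time_s: 2.3
tcp_pos: [405.6, 159.1, 15.8]
ee_rot: [0.575, 0.818, -0.001, -0.001]
contact_force: [-0.0, -0.4, -0.8]
opening: 49.7
```

```bash
python3 - <<'E'
from h import *
s=robot.sense();print(s["time_s"],s["tcp_pos"],s["ee_rot"],s["contact_force"],s["opening"])
i,K,T=load("scene");crop(i,270,220,370,310,7,"pics/g2s.png");g=proj(K,T,(407,160,36));print(g)
E
```

```text
2.3 [405.55794726 159.05160156  15.80590459] [ 5.75171682e-01  8.18032182e-01 -6.50494272e-04 -6.80007357e-04] [-0.02247669 -0.37610077 -0.76935122] 49.68015482289143
[325.04475101 266.4399808 ]
```

View pics/g2s.png

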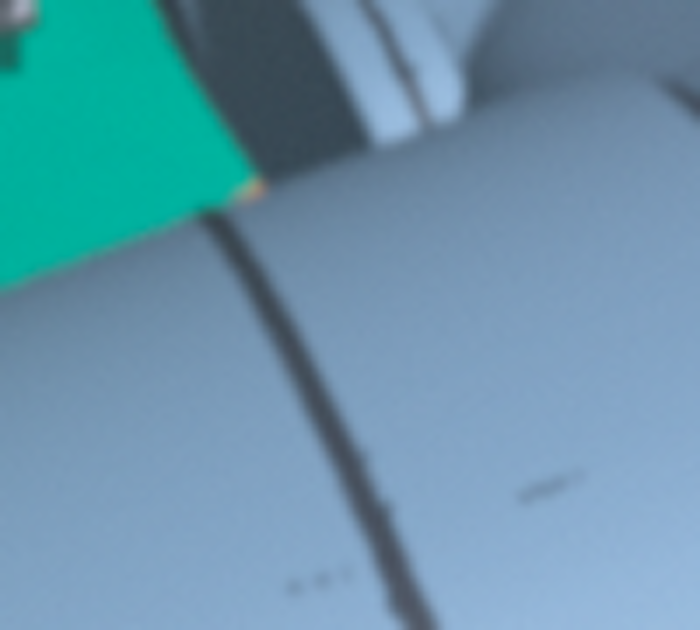

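Call:
{"fn": "step_arm", "kwargs": {
  "deltas": [
    [[0,0,0.001],0,0.03],
    [[0,0,0.001],0,0.02],
    [[0,0,0.001],0,0.01],
    [[0,0,0.001],0,0.008],
    [[0,0,0.001],0,0.005],
    [[0,0,0.001],0,0.0],
    [[0,0,0.001],0,0.0]
  ],
  "newtons": 50
}}

```text
time_s: 3.05
tcp_pos: [406.3, 159.4, 17.8]
ee_rot: [0.575, 0.818, 0.0, 0.0]
contact_force: [-0.2, 1.1, 3.6]
opening: 11.0
```

Call:
{"fn": "step_arm", "kwargs": {
  "deltas": [
    [[0,0,0.005],0,0],
    [[0,0,0.015],0,0],
    [[0,0,0.035],0,0],
    [[0,0,0.06],0,0],
    [[0,0,0.08],0,0],
    [[0,0,0.08],0,0],
    [[0,0,0.08],0,0]
  ]
}}

```text
time_s: 3.75
tcp_pos: [406.1, 159.3, 97.8]
ee_rot: [0.575, 0.818, 0.0, 0.0]
contact_force: [-0.1, 0.9, -2.1]
opening: 10.8
```

```bash
python3 - <<'E'
from h import *
s=robot.sense();print(s["time_s"],s["tcp_pos"],s["ee_rot"],s["contact_force"],s["opening"])
i,K,T=load("scene");crop(i,220,190,370,310,5,"pics/g3s.png")
i,K,T=load("top");crop(i,230,190,370,310,5,"pics/g3.png")
E
```

```text
3.75 [406.12442209 159.31415379  97.82976222] [5.75151678e-01 8.18046689e-01 2.63265220e-04 3.04553994e-04] [-0.08664889  0.94561632 -2.11654403] 10.849349985654586
```

View pics/g3s.png

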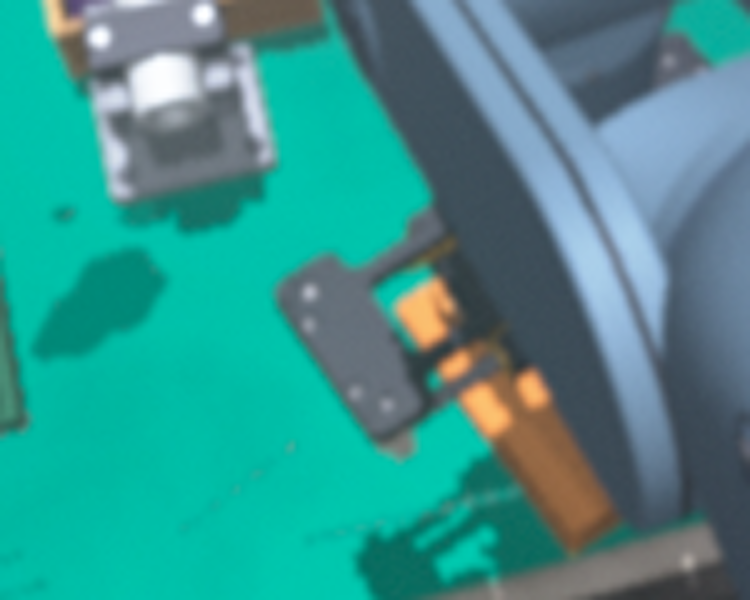

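View pics/g3.png

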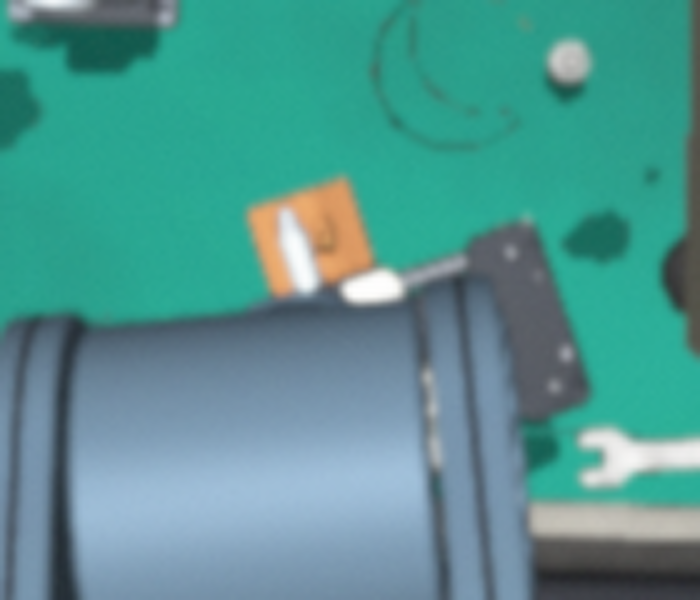

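```bash
python3 - <<'E'
from h import *
a,K,T=load("top");b,K2,T2=load("scene")
def tri(p,q):
    c1,v1=ray(K,T,p);c2,v2=ray(K2,T2,q);A=np.array([v1,-v2]).T;s=np.linalg.lstsq(A,c2-c1,rcond=None)[0]
    return ((c1+v1*s[0]+c2+v2*s[1])/2).round(0),np.linalg.norm(c1+v1*s[0]-c2-v2*s[1]).round(1)
print("handle",tri((193,183),(206.5,213)))
print("basetop",tri((195.5,231),(215,268)))
print("basebot",tri((205,233),(223.5,273)))
print("mouth L/R?",)
print(proj(K2,T2,(553.6,284,85)),proj(K,T,(553.6,284,102)),proj(K,T,(623.6,283,102)))
print("tip now",proj(K,T,(406.1+67*np.cos(.345),159.3+67*np.sin(.345),116.6)))
E
```

```text
handle (array([565., 382., 119.]), np.float64(0.1))
basetop (array([464., 394.,  49.]), np.float64(2.3))
basebot (array([459., 382.,  15.]), np.float64(3.4))
mouth L/R?
[254.36916667 213.25085604] [240.82655198 190.33686555] [242.54943798 158.13023115]
tip now [286.61177919 230.9539376 ]
```

Call:
{"fn": "step_arm", "kwargs": {
  "deltas": [
    [[0.006,0.02,0.01],-0.05,0],
    [[0.014,0.045,0.01],-0.12,0],
    [[0.022,0.07,0.0],-0.2,0],
    [[0.032,0.095,-0.012],-0.28,0],
    [[0.042,0.115,-0.022],-0.34,0],
    [[0.05,0.126,-0.03],-0.36,0],
    [[0.05,0.126,-0.031],-0.36,0],
    [[0.05,0.126,-0.031],-0.36,0]
  ]
}}

```text
time_s: 4.75
tcp_pos: [455.1, 284.9, 65.4]
ee_rot: [0.712, 0.702, -0.001, -0.001]
contact_force: [0.6, 0.3, -0.8]
opening: 11.0
```

```bash
python3 - <<'E'
from h import *
s=robot.sense();print(s["time_s"],s["tcp_pos"],s["ee_rot"],s["contact_force"],s["opening"])
q=s["ee_rot"];print(2*np.arctan2(q[1],q[0]))
i,K,T=load("scene");crop(i,210,165,310,265,7,"pics/g4s.png");p=s["tcp_pos"]+[67,-1,18.8];print(proj(K,T,p))
i,K,T=load("top");crop(i,210,140,320,240,7,"pics/g4.png");print(proj(K,T,p))
E
```

```text
4.75 [455.11642267 284.8533129   65.42625352] [ 7.11926486e-01  7.02252263e-01 -1.45990209e-03 -5.53363580e-04] [ 0.62129962  0.28409841 -0.79719153] 10.991768258042246
1.5571147866947663
[257.30355852 225.77849452]
[241.8560562  205.44397904]
```

View pics/g4s.png

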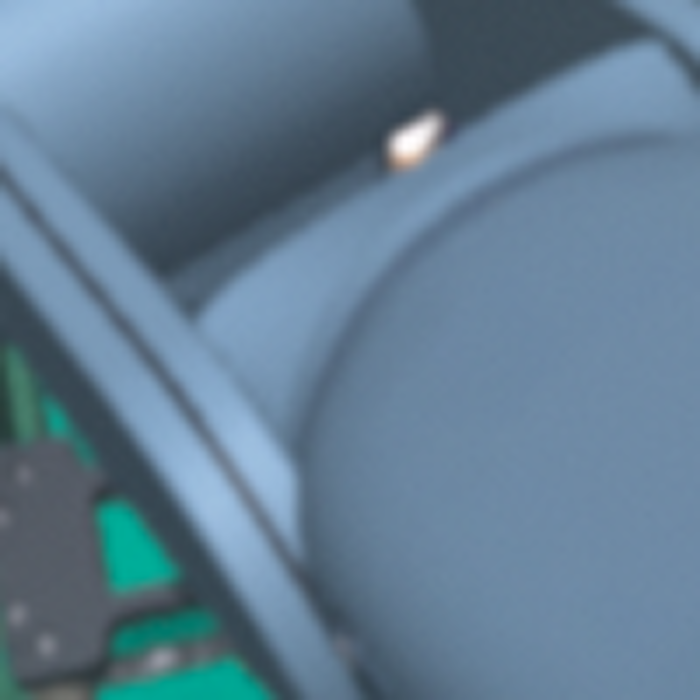

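View pics/g4.png

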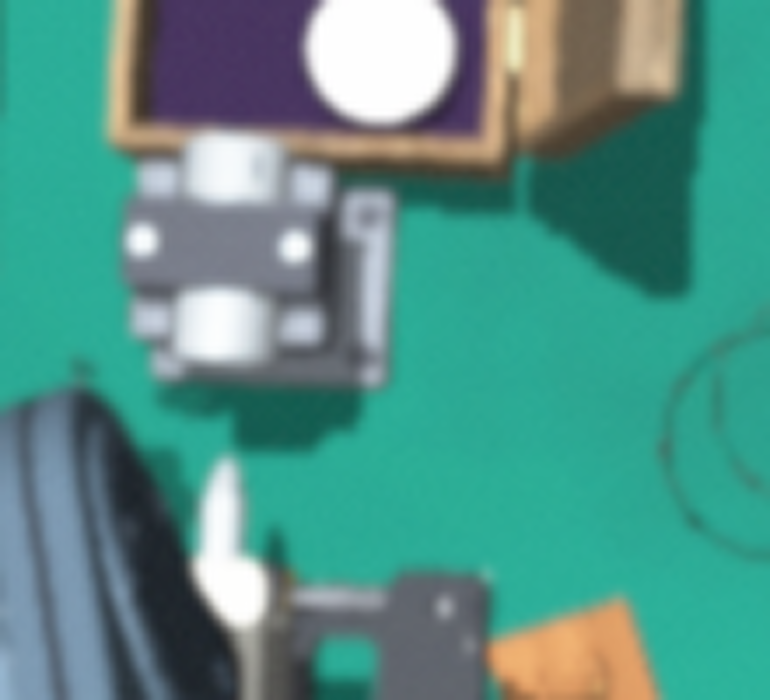

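```bash
cat > ax.py <<'E'
from h import *
i,K,T=load("top");g=i.astype(float).min(axis=2)
def cen(rows,lo,hi,z,th):
    for v in rows:
        r=g[v,lo:hi]; 
        # subpixel edges at threshold
        k=np.where(r>th)[0];a,b=k[0],k[-1]
        l=lo+a-(r[a]-th)/(r[a]-r[a-1]) if a>0 else lo; h=lo+b+(r[b]-th)/(r[b]-r[b+1]) if b<hi-lo-1 else hi
        p=onz(K,T,((l+h)/2,v),z);print(v,round(l,2),round(h,2),p.round(1), round(h-l,2))
cen(range(183,192),231,251,88,140)
print();cen(range(160,164),234,254,88,140)
print()
cen(range(205,221),232,252,84,140)
E
python3 ax.py
```

```text
183 231 248.1 [570.9 290.1  88. ] 17.1
184 231 248.46 [568.7 289.6  88. ] 17.46
185 231 251 [566.6 286.8  88. ] 20
186 231 251 [564.4 286.7  88. ] 20
187 231 251 [562.2 286.6  88. ] 20
188 233.52 251 [560.1 283.7  88. ] 17.48
189 233.63 248.08 [557.8 286.7  88. ] 14.45
190 232.44 247.73 [555.6 288.3  88. ] 15.29
191 231.73 246.85 [553.3 290.   88. ] 15.12

160 235.35 250.56 [621.9 284.6  88. ] 15.2
161 235.48 250.56 [619.7 284.4  88. ] 15.08
162 235.41 250.31 [617.5 284.6  88. ] 14.9
163 234 250.25 [615.2 286.2  88. ] 16.25
Traceback (most recent call last):
  File "ax.py", line 13, in <module>
    cen(range(205,221),232,252,84,140)
    ~~~^^^^^^^^^^^^^^^^^^^^^^^^^^^^^^^
  File "ax.py", line 7, in cen
    k=np.where(r>th)[0];a,b=k[0],k[-1]
                            ~^^^
IndexError: index 0 is out of bounds for axis 0 with size 0
```

```bash
python3 - <<'E'
from h import *
i,K,T=load("top");r=i.astype(int)[...,0]
print("cols 230-254")
for v in list(range(158,166))+list(range(183,193))+list(range(204,222)): print(v,*r[v,230:255])
E
```

```text
cols 230-254
158 163 161 162 163 159 150 148 145 151 158 160 150 144 137 137 136 133 133 131 127 128 126 126 120 115
159 185 184 185 184 184 181 179 183 193 207 214 211 207 203 199 195 188 181 173 168 162 164 163 157 153
160 163 164 163 166 169 173 180 196 215 226 234 237 238 237 234 227 220 210 198 183 173 172 172 171 169
161 119 119 119 120 127 138 165 196 220 230 238 243 245 244 241 233 222 213 201 183 161 150 149 148 150
162 106 114 117 116 115 125 160 198 221 232 239 244 246 245 242 230 210 204 200 179 148 123 120 117 114
163 136 153 157 157 150 145 169 199 223 233 239 244 246 245 241 228 201 198 197 175 144 126 133 135 125
164 161 183 187 189 181 165 177 204 224 234 240 244 246 245 241 229 202 198 195 171 146 144 166 176 167
165 164 190 197 200 191 169 179 206 224 233 241 244 246 245 241 230 211 202 193 170 147 154 181 194 194
183 150 147 147 142 143 177 212 227 237 244 249 250 247 240 230 217 193 169 143 114 99 104 108 109 107
184 177 181 181 173 163 186 217 230 238 246 250 251 248 242 231 219 200 178 152 126 122 136 145 148 142
185 186 192 195 185 171 190 219 231 240 246 250 
[... 1608 characters left out ...]

214 33 31 34 38 37 36 41 66 131 208 243 248 238 202 144 85 50 42 40 42 41 42 44 42 43
215 36 31 29 31 32 35 42 69 132 210 244 248 237 200 137 79 48 40 36 35 40 42 44 42 42
216 35 32 31 32 33 34 41 69 134 211 245 248 236 198 134 78 48 40 31 29 35 40 42 43 44
217 39 32 33 32 34 30 39 70 138 217 246 248 235 195 133 77 47 39 29 24 30 39 43 44 45
218 37 33 31 31 33 34 41 82 150 222 247 248 236 201 145 97 66 46 30 25 29 38 45 43 44
219 34 31 34 33 31 33 51 113 189 236 249 250 242 224 190 155 121 79 46 35 34 42 44 43 43
220 33 30 33 31 29 34 58 136 219 247 252 252 251 247 239 228 196 137 79 56 54 60 55 46 44
221 34 33 32 32 31 34 55 127 217 250 253 254 253 253 252 251 241 188 115 81 83 94 78 56 46
```

```bash
python3 - <<'E'
from h import *
i,K,T=load("top")
for u,v in((242.95,162),(241.85,189),(241.5,208),(241.1,213),(241.0,216)):print(v,onz(K,T,(u,v),85).round(1))
for x in(520,500,490,557,617):print(proj(K,T,(x,283.6+(588.6-x)*.0155,85)),proj(K,T,(x,284.85-.0137*(x-455),84.2)))
E
```

```text
162 [618. 285.  85.]
189 [558.2 285.1  85. ]
208 [516.5 284.3  85. ]
213 [505.5 284.7  85. ]
216 [499.  284.7  85. ]
[241.38250271 206.38100413] [241.77224656 206.40938019]
[240.884353  215.5311145] [241.2917191  215.55156437]
[240.63462294 220.11820468] [241.05082391 220.13467001]
[242.29950046 189.53741176] [242.65680917 189.58030193]
[243.77401525 162.45323824] [244.07917981 162.51925895]
```

Call:
{"fn": "step_arm", "kwargs": {
  "deltas": [
    [[0.003,0.0008,0.0013],-0.002,0],
    [[0.01,0.0006,0.0013],-0.002,0],
    [[0.018,0.0005,0.0013],-0.002,0],
    [[0.025,0.0004,0.0013],-0.002,0],
    [[0.025,0.0004,0.0013],-0.002,0]
  ]
}}

```text
time_s: 5.5
tcp_pos: [482.8, 285.7, 68.0]
ee_rot: [0.713, 0.701, 0.0, 0.0]
contact_force: [-1.1, -0.1, -1.0]
opening: 10.6
```

```bash
python3 - <<'E'
from h import *
s=robot.sense();print(s["time_s"],s["tcp_pos"],s["contact_force"],s["opening"])
i,K,T=load("scene");crop(i,230,180,290,240,10,"pics/g5s.png")
i,K,T=load("top");crop(i,210,140,290,220,9,"pics/g5.png")
E
```

```text
5.5 [482.77023864 285.66080987  67.99831231] [-1.07539792 -0.09130077 -1.0477735 ] 10.631065691174133
```

View pics/g5.png

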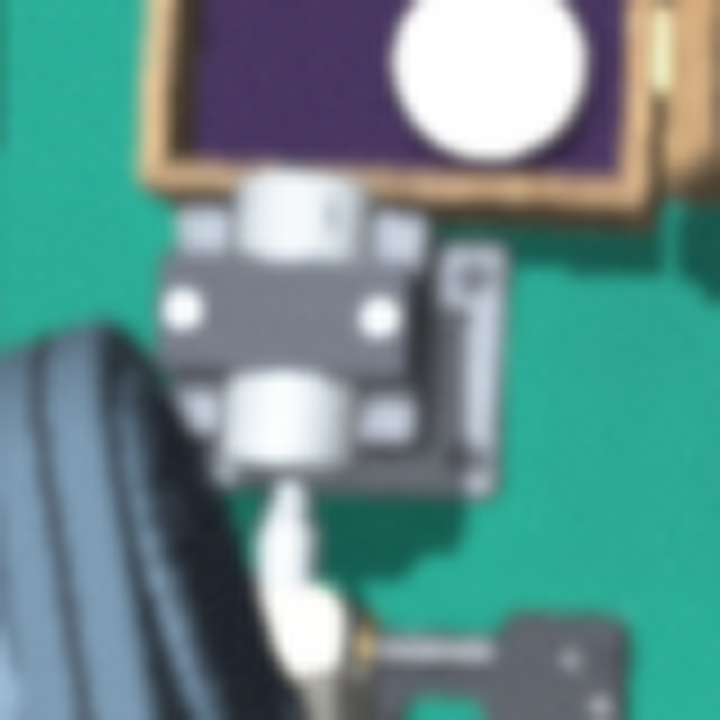

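View pics/g5s.png

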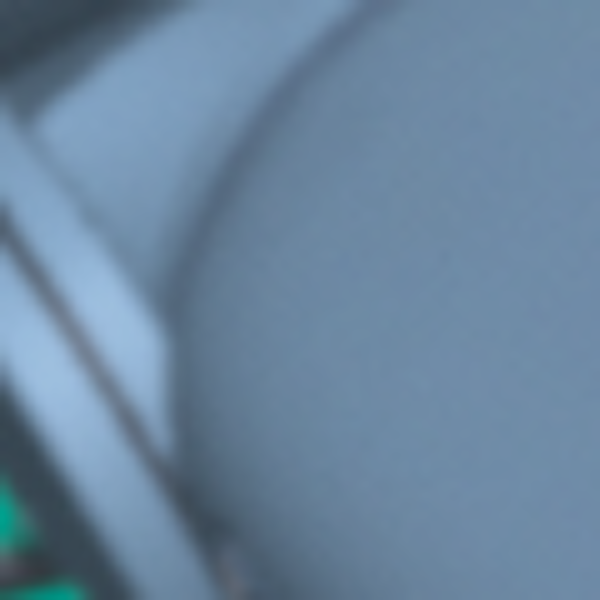

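Call:
{"fn": "step_arm", "kwargs": {
  "deltas": [
    [[0,0,0],0,0]
  ]
}}

```text
time_s: 5.7
tcp_pos: [480.8, 285.6, 67.7]
ee_rot: [0.713, 0.701, -0.0, -0.0]
contact_force: [0.2, -0.1, -2.5]
opening: 11.0
```

Call:
{"fn": "step_arm", "kwargs": {
  "deltas": [
    [[0,0,0],0,0]
  ]
}}

```text
time_s: 5.8
tcp_pos: [480.8, 285.7, 67.9]
ee_rot: [0.713, 0.701, -0.0, -0.0]
contact_force: [-1.0, 1.7, -1.2]
opening: 11.1
```

Call:
{"fn": "step_arm", "kwargs": {
  "deltas": [
    [[0,0,0],0,0]
  ]
}}

```text
time_s: 5.9
tcp_pos: [480.9, 285.8, 67.9]
ee_rot: [0.713, 0.701, -0.0, -0.0]
contact_force: [0.3, 0.2, -0.8]
opening: 11.1
```

```bash
python3 - <<'E'
from h import *
i,K,T=load("top");r=i.astype(int)[...,0]
for v in list(range(160,164))+list(range(184,206)): print(v,*r[v,230:255])
E
```

```text
160 166 164 164 164 171 173 181 197 215 227 234 238 239 238 233 228 221 210 199 185 175 173 176 171 169
161 118 118 119 122 127 140 166 197 220 231 239 243 245 244 241 234 222 214 202 184 162 151 150 149 150
162 106 115 118 118 116 124 162 198 221 232 240 244 246 245 242 231 210 205 199 178 149 125 119 117 114
163 137 153 157 158 152 146 168 202 223 233 240 244 246 245 241 229 202 198 196 174 144 127 133 136 127
184 159 178 181 173 163 188 218 230 239 246 250 251 248 242 231 219 200 180 153 126 121 136 146 148 145
185 154 186 195 185 171 192 219 230 240 247 250 251 248 241 230 219 201 179 153 135 146 168 179 182 177
186 133 174 190 181 170 195 221 232 241 247 251 251 248 241 230 218 198 178 152 141 159 181 193 196 189
187 101 146 165 162 163 194 222 233 242 248 251 251 247 239 228 216 197 174 150 142 163 180 189 192 184
188 68 100 120 126 150 194 223 234 242 248 251 251 247 239 227 214 194 173 146 134 147 156 163 164 157
189 42 68 91 112 148 192 220 231 240 247 250 249 244 235 225 208 190 169 142 119 112 112 112 114 112
190 35 57 93 124 150 181 198 211 224 233 238 237 229 221 209 194
[... 640 characters left out ...]
21 21 21 24
198 38 33 33 32 30 31 33 42 90 163 222 237 228 186 119 56 29 22 22 24 20 21 22 23 20
199 35 31 30 31 32 32 32 54 114 193 236 244 234 197 131 68 31 22 23 19 21 24 21 21 21
200 32 30 32 32 32 32 35 59 126 206 242 247 238 201 140 74 33 21 21 21 21 21 18 22 20
201 34 29 32 31 31 32 36 61 130 210 244 248 238 202 139 76 33 23 20 23 20 20 20 24 22
202 33 31 32 32 31 32 35 64 133 213 245 248 237 200 134 71 32 21 19 19 20 22 19 19 21
203 37 33 32 32 32 32 33 65 135 216 246 248 235 195 133 69 32 22 21 23 22 26 23 25 26
204 43 33 32 32 31 31 35 66 138 219 247 248 235 201 144 87 53 35 25 25 26 28 31 31 33
205 50 33 31 30 32 32 37 65 142 223 248 249 242 225 185 140 102 65 36 26 31 37 40 41 39
```

Call:
{"fn": "step_arm", "kwargs": {
  "deltas": [
    [[0,0,-0.0012],0,0],
    [[0.003,0,-0.0012],0,0],
    [[0.006,-0.0001,-0.0012],0,0],
    [[0.009,-0.0001,-0.0012],0,0],
    [[0.012,-0.0002,-0.0012],0,0],
    [[0.012,-0.0002,-0.0012],0,0]
  ]
}}

```text
time_s: 6.55
tcp_pos: [493.8, 285.5, 66.8]
ee_rot: [0.713, 0.701, 0.0, 0.0]
contact_force: [-0.3, -0.1, -1.5]
opening: 10.9
```

Call:
{"fn": "step_arm", "kwargs": {
  "deltas": [
    [[0.003,0,0],0,0],
    [[0.006,-0.0001,0],0,0],
    [[0.009,-0.0001,0],0,0],
    [[0.009,-0.0001,0],0,0]
  ]
}}

```text
time_s: 6.95
tcp_pos: [502.8, 285.4, 66.8]
ee_rot: [0.713, 0.701, 0.0, 0.0]
contact_force: [-0.1, 0.0, -1.6]
opening: 10.7
```

Call:
{"fn": "step_arm", "kwargs": {
  "deltas": [
    [[0.002,0,0],0,0],
    [[0.004,-0.0001,0],0,0],
    [[0.006,-0.0001,0],0,0],
    [[0.008,-0.0001,0],0,0]
  ],
  "newtons": 60
}}

```text
time_s: 7.35
tcp_pos: [510.3, 285.3, 66.7]
ee_rot: [0.713, 0.701, -0.0, -0.0]
contact_force: [-1.6, -0.5, -2.3]
opening: 10.7
```

Call:
{"fn": "step_arm", "kwargs": {
  "deltas": [
    [[0.002,0,0],0,0],
    [[0.004,-0.0001,0],0,0],
    [[0.006,-0.0001,0],0,0],
    [[0.008,-0.0001,0],0,0]
  ]
}}

```text
time_s: 7.75
tcp_pos: [513.3, 284.9, 65.2]
ee_rot: [0.713, 0.701, -0.004, -0.003]
contact_force: [-11.2, -0.1, 0.1]
opening: 11.0
```

Call:
{"fn": "step_arm", "kwargs": {
  "deltas": [
    [[0.002,0,0],0,0],
    [[0.004,-0.0001,0],0,0],
    [[0.006,-0.0001,0],0,0]
  ]
}}

```text
time_s: 8.05
tcp_pos: [519.4, 284.9, 65.2]
ee_rot: [0.713, 0.701, -0.004, -0.003]
contact_force: [-10.9, 0.4, -0.0]
opening: 10.9
```

Call:
{"fn": "step_arm", "kwargs": {
  "deltas": [
    [[0.002,0,0],0,0],
    [[0.004,-0.0001,0],0,0],
    [[0.006,-0.0001,0],0,0]
  ]
}}

```text
time_s: 8.35
tcp_pos: [529.7, 285.1, 66.4]
ee_rot: [0.713, 0.701, -0.0, -0.0]
contact_force: [-0.1, -0.2, -1.5]
opening: 10.9
```

Call:
{"fn": "step_arm", "kwargs": {
  "deltas": [
    [[0.002,0,0],0,0],
    [[0.004,-0.0001,0],0,0],
    [[0.006,-0.0001,0],0,0],
    [[0.008,-0.0001,0],0,0],
    [[0.008,-0.0001,0],0,0]
  ]
}}

```text
time_s: 8.85
tcp_pos: [538.7, 284.9, 66.8]
ee_rot: [0.713, 0.701, 0.0, 0.0]
contact_force: [0.6, 0.5, -2.5]
opening: 10.3
```

```bash
python3 - <<'E'
from h import *
s=robot.sense();print(s["time_s"],s["tcp_pos"],s["contact_force"],s["opening"])
i,K,T=load("top");crop(i,210,140,290,220,9,"pics/g6.png")
i,K,T=load("scene");crop(i,210,140,320,250,7,"pics/g6s.png")
E
```

```text
8.85 [538.739949   284.90147444  66.82696435] [ 0.63385595  0.5385089  -2.51741966] 10.285813004259712
```

View pics/g6.png

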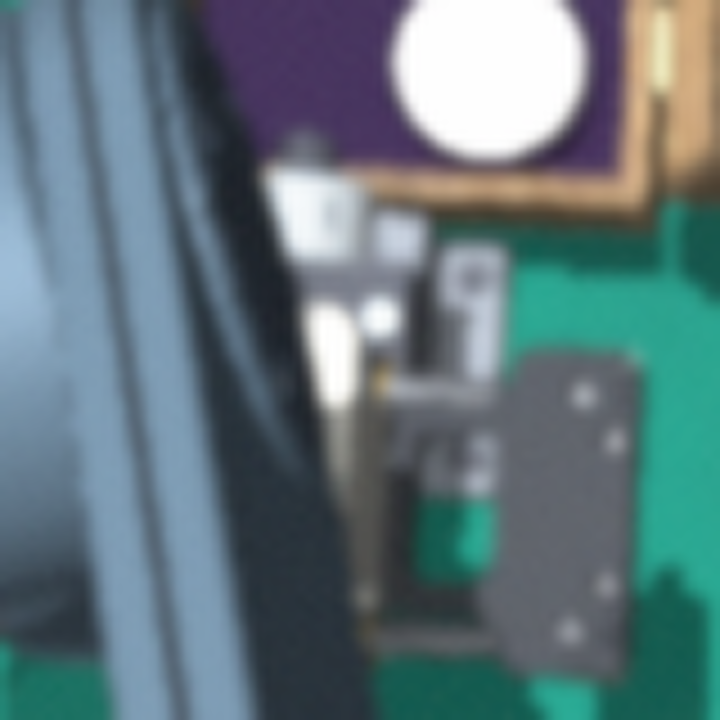

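View pics/g6s.png

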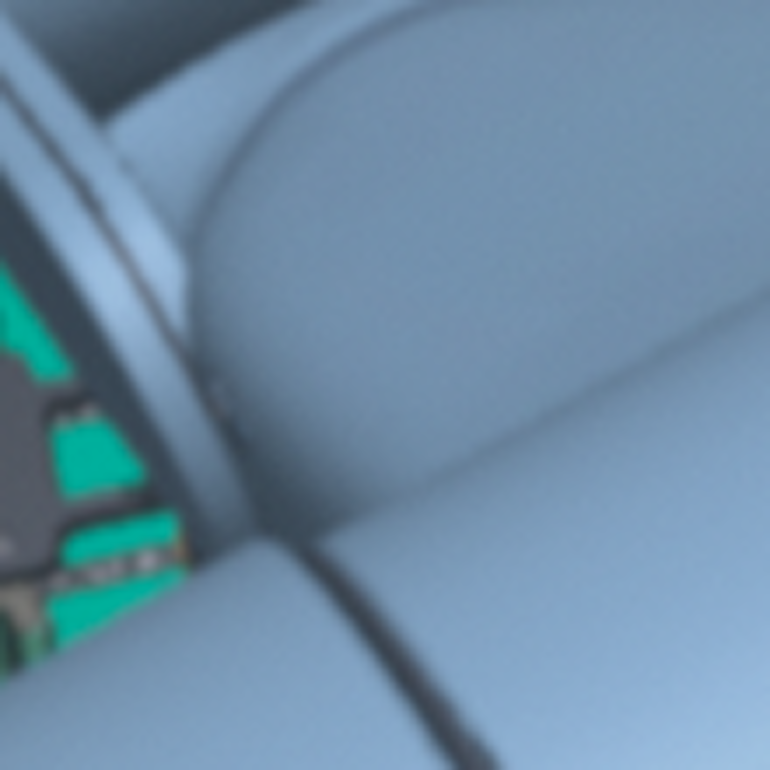

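The plug now shows at the bush exit, at crop (302,150), sticking out about 9 mm, and the shoe resistance is gone. I'll let go and regrip at the tail.

Call:
{"fn": "step_arm", "kwargs": {
  "deltas": [
    [[0,0,0],0,0.02],
    [[0,0,0],0,0.03],
    [[0,0,0],0,0.04],
    [[-0.01,0.0001,0],0,0.04],
    [[-0.025,0.0003,0],0,0.04],
    [[-0.04,0.0005,0],0,0.04],
    [[-0.047,0.0007,-0.002],0,0.04],
    [[-0.047,0.0007,-0.002],0,0.04]
  ],
  "newtons": 20
}}

```text
time_s: 9.75
tcp_pos: [489.8, 285.7, 64.6]
ee_rot: [0.713, 0.701, -0.0, -0.0]
contact_force: [0.5, -0.9, -0.7]
opening: 39.4
```

```bash
python3 - <<'E'
from h import *
s=robot.sense();print(s["time_s"],s["tcp_pos"],s["contact_force"],s["opening"])
i,K,T=load("top");crop(i,210,140,290,240,7,"pics/g7.png")
i,K,T=load("scene");crop(i,210,140,320,250,7,"pics/g7s.png")
E
```

```text
9.75 [489.77899573 285.67990778  64.63109805] [ 0.51276577 -0.94760884 -0.73147456] 39.42147595988622
```

View pics/g7.png

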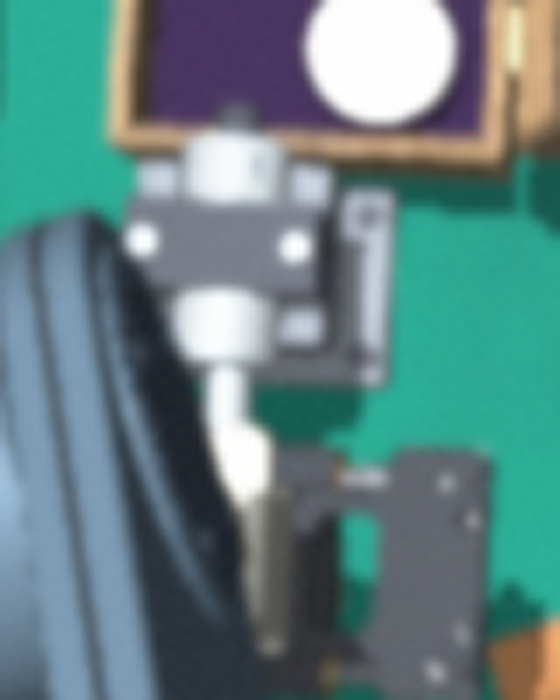

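View pics/g7s.png

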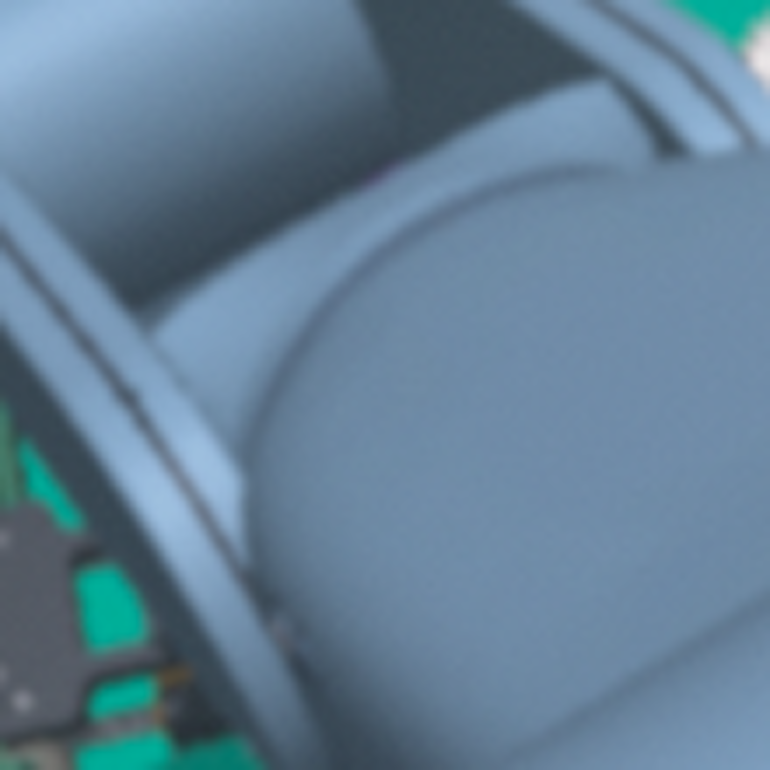

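Call:
{"fn": "step_arm", "kwargs": {
  "deltas": [
    [[0,0,0],0,0.02],
    [[0,0,0],0,0.01],
    [[0,0,0],0,0.0],
    [[0,0,0],0,0.0],
    [[0,0,0],0,0.0],
    [[0,0,0],0,0.0]
  ],
  "newtons": 20
}}

```text
time_s: 10.45
tcp_pos: [491.4, 285.6, 64.8]
ee_rot: [0.713, 0.701, 0.0, 0.0]
contact_force: [-0.5, -0.3, 0.4]
opening: 11.6
```

Call:
{"fn": "step_arm", "kwargs": {
  "deltas": [
    [[0,0,0.002],0,0.0],
    [[0,0,0.004],0,0.0],
    [[0,0,0.006],0,0.0],
    [[0,0,0.007],0,0.0],
    [[0,0,0.007],0,0.0]
  ]
}}

```text
time_s: 10.95
tcp_pos: [491.1, 285.6, 71.8]
ee_rot: [0.713, 0.701, -0.0, -0.0]
contact_force: [0.1, 0.3, -1.6]
opening: 11.6
```

Call:
{"fn": "step_arm", "kwargs": {
  "deltas": [
    [[0.0,0,0],0,0.0],
    [[0.003,0,0],0,0.0],
    [[0.006,-0.0001,0],0,0.0],
    [[0.009,-0.0001,0],0,0.0]
  ],
  "newtons": 50
}}

```text
time_s: 11.35
tcp_pos: [500.4, 285.5, 71.7]
ee_rot: [0.713, 0.701, -0.0, -0.0]
contact_force: [-1.9, -0.9, -1.6]
opening: 11.1
```

Call:
{"fn": "step_arm", "kwargs": {
  "deltas": [
    [[0.006,0,0],0,0.0],
    [[0.012,-0.0001,0],0,0.0],
    [[0.018,-0.0002,0],0,0.0],
    [[0.018,-0.0002,0],0,0.0]
  ]
}}

```text
time_s: 11.75
tcp_pos: [519.6, 285.3, 71.8]
ee_rot: [0.713, 0.701, 0.001, 0.0]
contact_force: [0.5, -0.5, -2.4]
opening: 10.6
```

```bash
python3 - <<'E'
from h import *
s=robot.sense();print(s["time_s"],s["tcp_pos"],s["contact_force"],s["opening"])
i,K,T=load("top");crop(i,210,100,290,200,7,"pics/g8.png")
i,K,T=load("scene");crop(i,210,120,320,230,7,"pics/g8s.png")
E
```

```text
11.75 [519.63710244 285.28813622  71.83923035] [ 0.49405605 -0.51296128 -2.43709412] 10.608066319870973
```

View pics/g8.png

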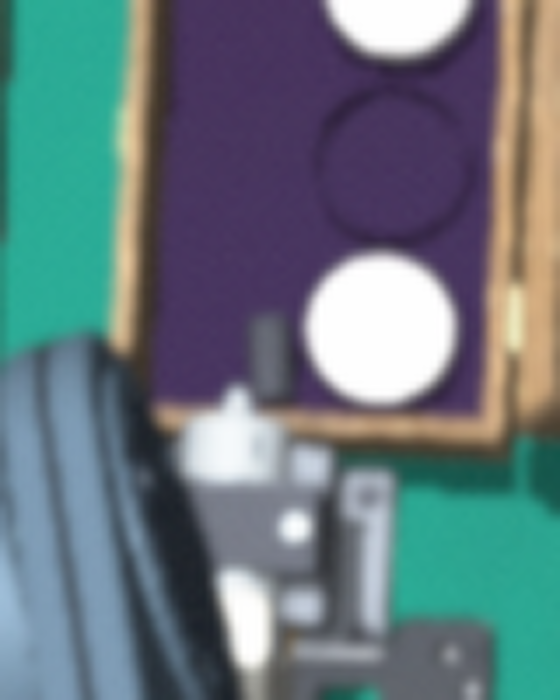

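View pics/g8s.png

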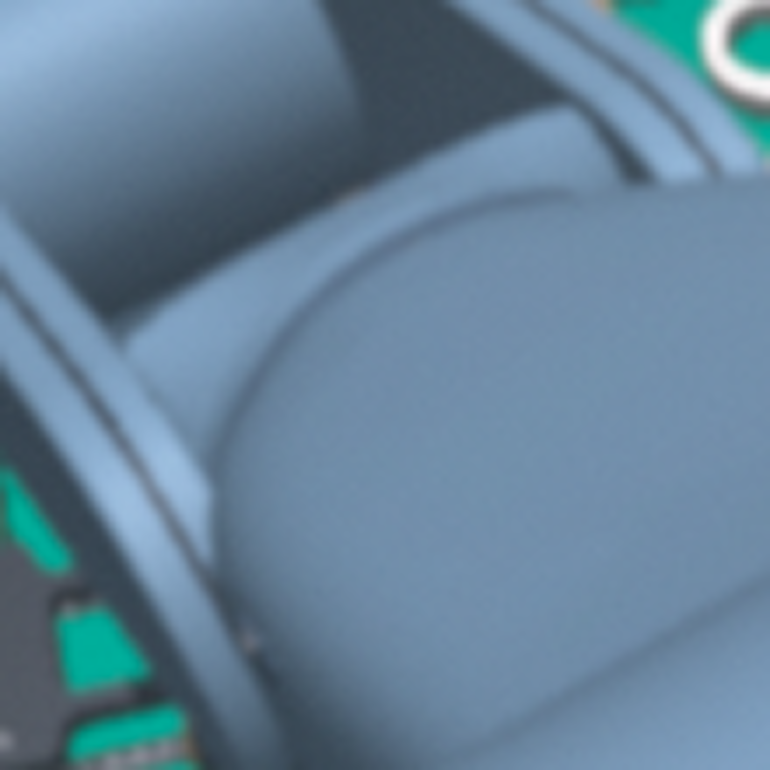

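The plug lies on the case floor at crop (270,355), and the drift nose shows at the exit at (236,395). Withdrawing the drift.

Call:
{"fn": "step_arm", "kwargs": {
  "deltas": [
    [[-0.005,0,0],0,0.0],
    [[-0.02,0.0003,0],0,0.0],
    [[-0.035,0.0005,0],0,0.0],
    [[-0.05,0.0008,0],0,0.0],
    [[-0.065,0.001,0],0,0.0],
    [[-0.08,0.0012,0],0,0.0],
    [[-0.095,0.0015,0],0,0.0],
    [[-0.11,0.0017,0],0,0.0]
  ]
}}

```text
time_s: 12.65
tcp_pos: [407.0, 287.1, 71.9]
ee_rot: [0.713, 0.701, 0.0, 0.0]
contact_force: [0.5, -0.1, -1.1]
opening: 10.8
```

Call:
{"fn": "step_arm", "kwargs": {
  "deltas": [
    [[-0.005,0,0],0,0.0],
    [[-0.01,0,-0.01],0,0.0],
    [[-0.01,0,-0.025],0,0.0],
    [[-0.01,0,-0.04],0,0.0],
    [[-0.01,0,-0.05],0,0.0],
    [[-0.01,0,-0.05],0,0.0]
  ]
}}

```text
time_s: 13.25
tcp_pos: [397.3, 286.5, 20.1]
ee_rot: [0.713, 0.701, -0.001, -0.001]
contact_force: [-0.0, 0.4, -1.1]
opening: 11.4
```

```bash
python3 - <<'E'
from h import *
s=robot.sense();print(s["time_s"],s["tcp_pos"],s["contact_force"],s["opening"])
i,K,T=load("top");crop(i,210,100,340,270,4,"pics/g9.png")
i,K,T=load("scene");crop(i,190,130,350,290,4,"pics/g9s.png")
E
```

```text
13.25 [397.26459114 286.47456168  20.06284585] [-0.04227832  0.35921098 -1.14201843] 11.389059031726337
```

View pics/g9.png

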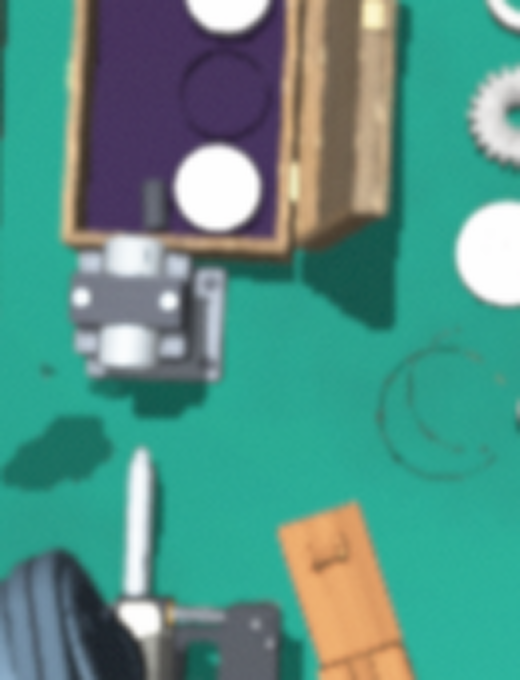

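View pics/g9s.png

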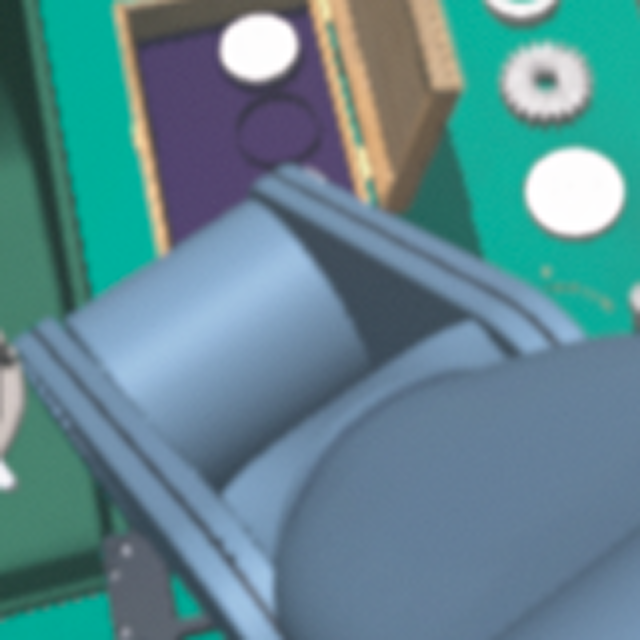

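Call:
{"fn": "step_arm", "kwargs": {
  "deltas": [
    [[0,0,-0.004],0,0.0],
    [[0,0,-0.008],0,0.0],
    [[0,0,-0.012],0,0.0],
    [[0,0,-0.015],0,0.0],
    [[0,0,-0.0175],0,0.0],
    [[0,0,-0.0175],0,0.0]
  ]
}}

```text
time_s: 13.95
tcp_pos: [397.9, 286.9, 3.9]
ee_rot: [0.713, 0.701, -0.0, -0.0]
contact_force: [0.2, -0.1, -2.0]
opening: 10.8
```

Call:
{"fn": "step_arm", "kwargs": {
  "deltas": [
    [[0,0,-0.002],0,0.0],
    [[0,0,-0.002],0,0.0],
    [[0,0,-0.002],0,0.012],
    [[0,0,-0.002],0,0.015],
    [[0,0,-0.002],0,0.02],
    [[0,0,-0.002],0,0.03],
    [[0,0,-0.002],0,0.03]
  ],
  "newtons": 20
}}

```text
time_s: 14.65
tcp_pos: [398.4, 287.1, 2.4]
ee_rot: [0.713, 0.701, 0.0, 0.0]
contact_force: [0.1, -0.3, 0.4]
opening: 28.8
```

Call:
{"fn": "step_arm", "kwargs": {
  "deltas": [
    [[0,0,0.01],0,0.03],
    [[0,0,0.04],0,0.03],
    [[0,0,0.08],0,0.03],
    [[0,-0.02,0.12],0,0.03],
    [[-0.01,-0.05,0.16],0,0.02],
    [[-0.02,-0.09,0.2],0,0.0],
    [[-0.03,-0.13,0.23],0,0.0],
    [[-0.03,-0.17,0.25],0,0.0]
  ]
}}

```text
time_s: 15.45
tcp_pos: [367.3, 119.7, 253.2]
ee_rot: [0.712, 0.702, 0.001, 0.001]
contact_force: [1.1, -0.5, -0.0]
opening: 2.9
```

```bash
python3 - <<'E'
from h import *
s=robot.sense();print(s["time_s"],s["tcp_pos"],s["joint_positions"],s["contact_force"],s["opening"])
i,K,T=load("top");crop(i,190,60,350,300,2.5,"pics/g10.png")
i,K,T=load("scene");crop(i,190,80,370,300,2.7,"pics/g10s.png")
E
```

```text
15.45 [367.3393716  119.67057706 253.17485824] [ 2.38617680e-02 -7.40552410e-02  1.82271880e+00  1.99445109e-04
  1.38993180e+00 -1.53221856e+00] [ 1.12919495 -0.51532003 -0.02579456] 2.929629478936721
```

View pics/g10.png

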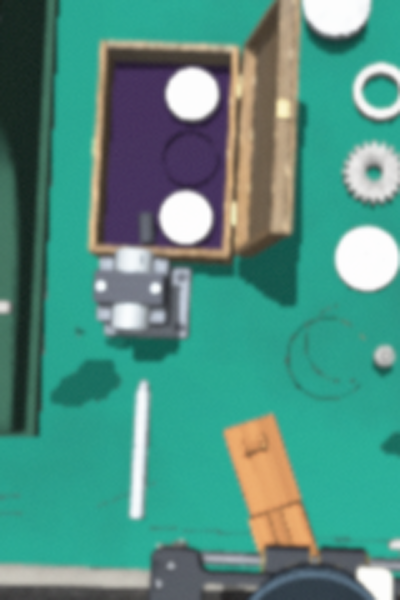

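View pics/g10s.png

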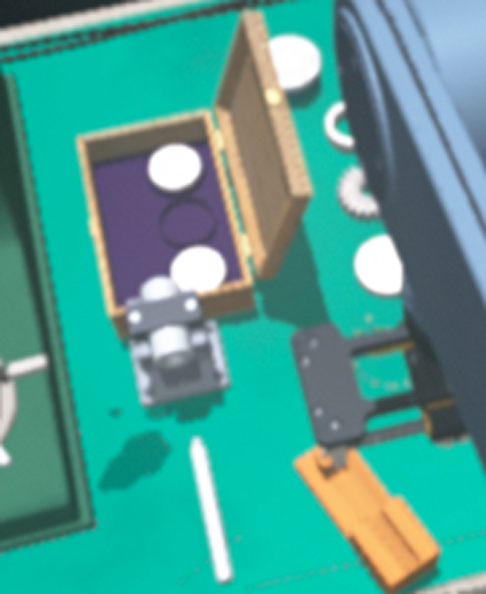

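```bash
python3 - <<'E'
from h import *
for n in("top","scene"):
    i,K,T=load(n);print(n,ray(K,T,(0,0))[0].round(),"tcp px",proj(K,T,robot.sense()["tcp_pos"]));cv2.imwrite(f"pics/full_{n}.png",i[:,:,::-1])
    j=robot.sense()
E
```

```text
top [475. 121. 956.] tcp px [315.70479139 289.88759048]
scene [110. 248. 975.] tcp px [353.41690398 241.98584261]
```

View pics/full_top.png

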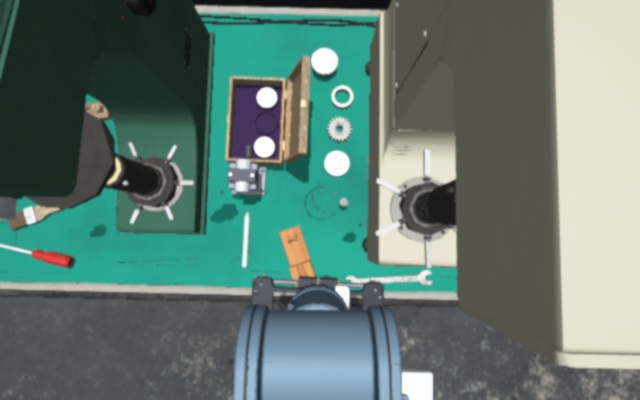

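View pics/full_scene.png

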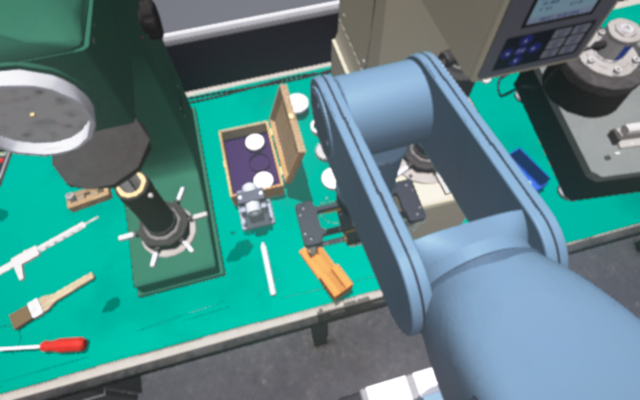

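Call:
{"fn": "step_arm", "kwargs": {
  "deltas": [
    [[0.03,-0.003,0],-0.13,0],
    [[0.065,-0.006,0],-0.27,0],
    [[0.1,-0.01,0],-0.41,0],
    [[0.14,-0.01,0],-0.55,0],
    [[0.18,-0.01,0],-0.69,0],
    [[0.22,-0.01,0],-0.83,0],
    [[0.25,-0.01,0],-0.97,0],
    [[0.28,-0.01,0],-1.11,0]
  ]
}}

```text
time_s: 16.45
tcp_pos: [648.9, 113.1, 248.0]
ee_rot: [0.976, 0.219, -0.002, -0.001]
contact_force: [0.5, -0.2, -0.8]
opening: 0.7
```

Call:
{"fn": "step_arm", "kwargs": {
  "deltas": [
    [[0.02,0,0],-0.14,0],
    [[0.04,0,0],-0.28,0],
    [[0.043,0,-0.02],-0.42,0],
    [[0.043,0,-0.03],-0.445,0],
    [[0.043,0,-0.03],-0.445,0]
  ]
}}

```text
time_s: 16.95
tcp_pos: [689.3, 112.3, 216.5]
ee_rot: [1.0, 0.002, -0.004, -0.0]
contact_force: [-0.7, -0.4, -0.0]
opening: 0.4
```

```bash
python3 - <<'E'
from h import *
s=robot.sense();print(s["time_s"],s["tcp_pos"],s["joint_positions"],s["contact_force"],s["opening"],2*np.arctan2(*s["ee_rot"][[1,0]]))
i,K,T=load("top");crop(i,190,0,400,220,2.7,"pics/h1.png");print(proj(K,T,s["tcp_pos"]),onz(K,T,(309,100),165))
i,K,T=load("scene");crop(i,190,30,430,270,2.5,"pics/h1s.png")
E
```

```text
16.95 [689.28763047 112.25886571 216.5222028 ] [ 1.94069665e-03  5.36569552e-01  1.12277904e+00  3.30809778e-04
  1.48928624e+00 -1.59286152e-03] [-0.6721289  -0.40659392 -0.01990015] 0.44247105461717884 0.0035054627389769478
[323.16248032 115.23910805] [734.95232113 141.07625342 165.        ]
```

View pics/h1.png

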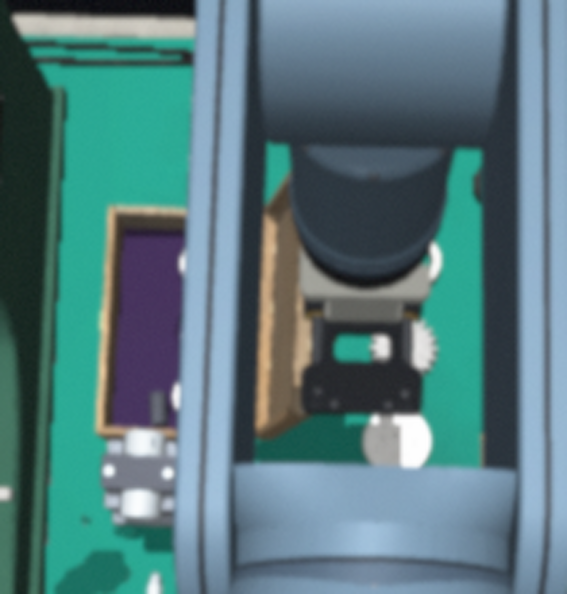

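View pics/h1s.png

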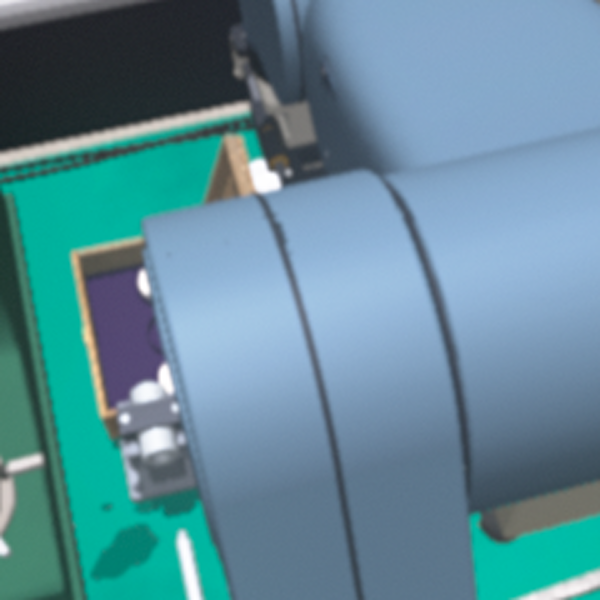

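Call:
{"fn": "step_arm", "kwargs": {
  "deltas": [
    [[0,-0.006,0],0,0],
    [[0,-0.006,-0.02],0,0],
    [[0,-0.006,-0.05],0,0],
    [[0,-0.006,-0.076],0,0],
    [[0,-0.006,-0.076],0,0]
  ]
}}

```text
time_s: 17.55
tcp_pos: [688.9, 103.8, 141.3]
ee_rot: [1.0, -0.0, -0.003, 0.0]
contact_force: [-0.6, 0.1, -0.7]
opening: 0.3
```

Call:
{"fn": "step_arm", "kwargs": {
  "deltas": [
    [[0,0.006,0],0,0],
    [[0,0.012,0],0,0],
    [[0,0.018,0],0,0],
    [[0,0.024,0],0,0],
    [[0,0.03,0],0,0],
    [[0,0.036,0],0,0],
    [[0,0.042,0],0,0]
  ]
}}

```text
time_s: 18.25
tcp_pos: [691.4, 146.8, 144.7]
ee_rot: [1.0, -0.0, 0.0, 0.0]
contact_force: [0.6, -1.4, 0.5]
opening: 0.5
```

```bash
python3 - <<'E'
from h import *
s=robot.sense();print(s["time_s"],s["tcp_pos"],s["contact_force"])
i,K,T=load("top");crop(i,190,0,400,220,2.7,"pics/h2.png")
i,K,T=load("scene");crop(i,190,30,430,270,2.5,"pics/h2s.png")
E
```

```text
18.25 [691.42457723 146.77098124 144.68498189] [ 0.56304475 -1.40397361  0.53945504]
```

View pics/h2.png

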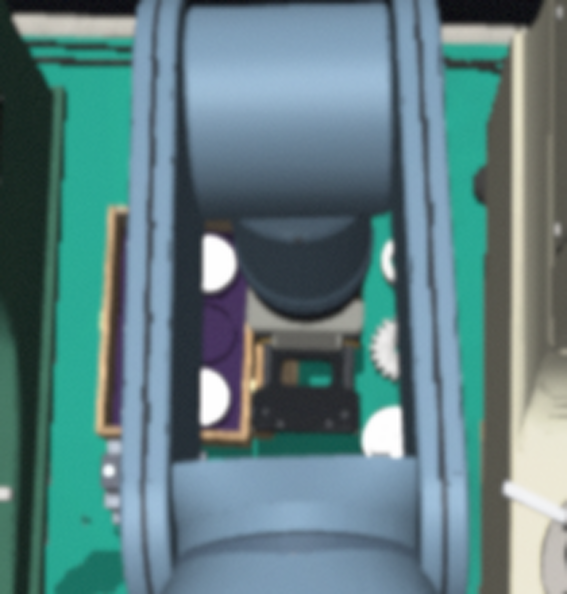

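View pics/h2s.png

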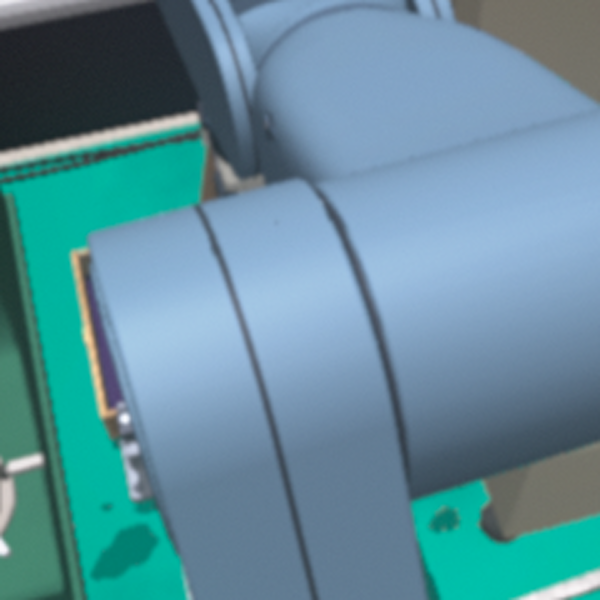

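Call:
{"fn": "step_arm", "kwargs": {
  "deltas": [
    [[0,0.008,0],0,0],
    [[0,0.016,0],0,0],
    [[0,0.024,0],0,0],
    [[0,0.032,0],0,0],
    [[0,0.039,0],0,0],
    [[0,0.045,0],0,0],
    [[0,0.05,0],0,0]
  ]
}}

```text
time_s: 19.05
tcp_pos: [691.3, 197.1, 144.4]
ee_rot: [1.0, -0.0, -0.0, -0.0]
contact_force: [0.8, -0.8, -0.6]
opening: 0.4
```

```bash
python3 - <<'E'
from h import *
s=robot.sense();print(s["time_s"],s["tcp_pos"],s["contact_force"])
i,K,T=load("top");crop(i,190,0,400,220,2.7,"pics/h3.png")
E
```

```text
19.05 [691.29547428 197.07746384 144.38709542] [ 0.83262416 -0.81488146 -0.56626028]
```

View pics/h3.png

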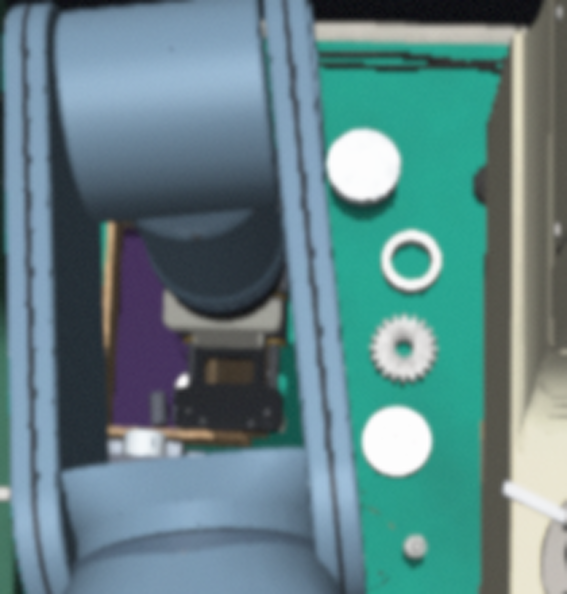

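Still touching. I'll go a little further and then back off.

Call:
{"fn": "step_arm", "kwargs": {
  "deltas": [
    [[0,0.004,0],0,0],
    [[0,0.008,0],0,0],
    [[0,0.011,0],0,0],
    [[0,0.011,0],0,0]
  ]
}}

```text
time_s: 19.5
tcp_pos: [691.2, 207.8, 144.4]
ee_rot: [1.0, -0.0, -0.0, -0.0]
contact_force: [0.2, 0.4, -0.4]
opening: 0.7
```

```bash
python3 - <<'E'
from h import *
s=robot.sense();print(s["time_s"],s["tcp_pos"],s["contact_force"])
i,K,T=load("top");crop(i,190,0,400,220,2.7,"pics/h4.png")
E
```

```text
19.5 [691.23899638 207.81911365 144.4357331 ] [ 0.18215325  0.36577858 -0.36562024]
```

View pics/h4.png

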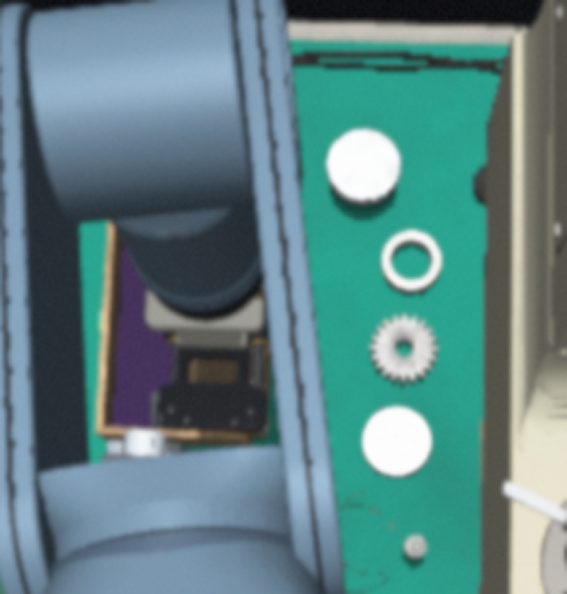

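Call:
{"fn": "step_arm", "kwargs": {
  "deltas": [
    [[0,0.004,0],0,0],
    [[0,0.004,0],0,0],
    [[0,-0.03,0],0,0],
    [[0,-0.06,0.01],0,0],
    [[0,-0.09,0.03],0,0],
    [[0,-0.09,0.06],0,0],
    [[-0.03,-0.09,0.09],0,0],
    [[-0.07,-0.09,0.11],0,0]
  ]
}}

```text
time_s: 20.35
tcp_pos: [622.4, 116.5, 256.0]
ee_rot: [1.0, -0.001, 0.001, -0.0]
contact_force: [0.2, 0.5, 0.8]
opening: 0.2
```

Call:
{"fn": "step_arm", "kwargs": {
  "deltas": [
    [[-0.05,0,0.01],0,0],
    [[-0.1,0,0.01],0,0],
    [[-0.15,0,0.01],0,0],
    [[-0.2,0,0.01],0,0],
    [[-0.25,0,0.01],0,0],
    [[-0.25,0,0.01],0,0]
  ]
}}

```text
time_s: 20.95
tcp_pos: [365.3, 117.8, 264.4]
ee_rot: [1.0, 0.0, -0.001, -0.0]
contact_force: [0.7, -0.9, 0.3]
opening: 0.5
```

```bash
python3 - <<'E'
from h import *
s=robot.sense();print(s["time_s"],s["tcp_pos"],s["contact_force"])
i,K,T=load("top");crop(i,190,30,450,300,2.2,"pics/h5.png")
i,K,T=load("scene");crop(i,190,80,470,300,2.6,"pics/h5s.png")
E
```

```text
20.95 [365.30283234 117.77526348 264.38158883] [ 0.71556405 -0.91555759  0.2939108 ]
```

View pics/h5.png

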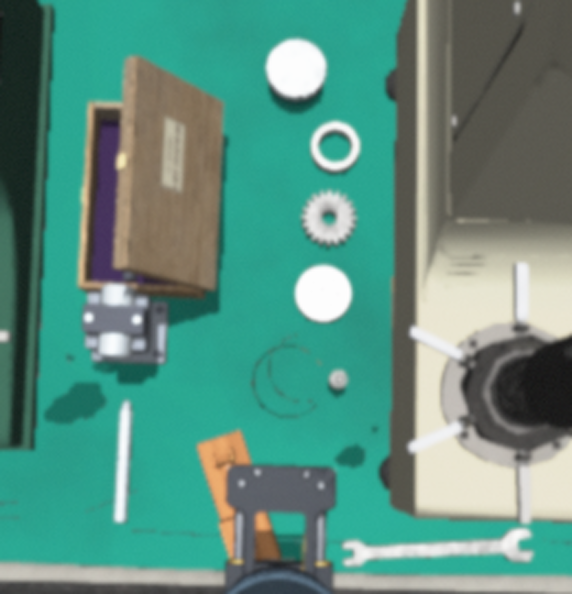

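View pics/h5s.png

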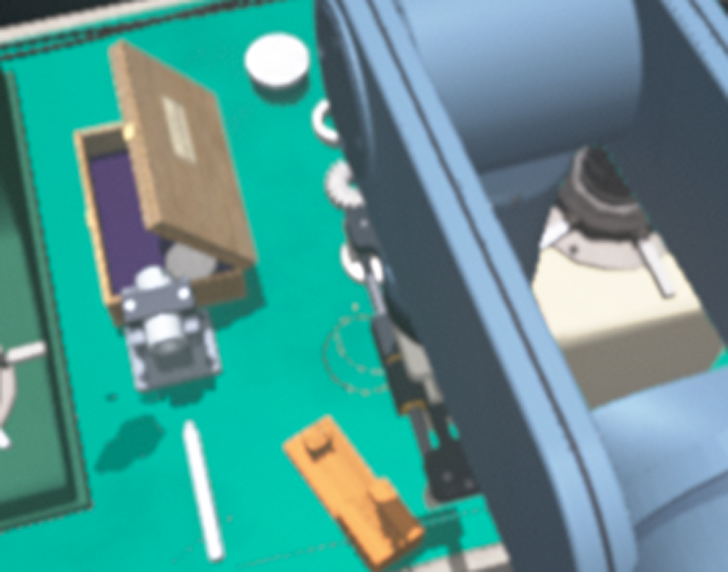

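The lid is partway down and still falling or paused. I'll wait and look again.

Call:
{"fn": "step_arm", "kwargs": {
  "deltas": [
    [[0,0,0],0,0],
    [[0,0,0],0,0],
    [[0,0,0],0,0],
    [[0,0,0],0,0],
    [[0,0,0],0,0],
    [[0,0,0],0,0],
    [[0,0,0],0,0],
    [[0,0,0],0,0]
  ]
}}

```text
time_s: 21.85
tcp_pos: [371.3, 117.4, 264.5]
ee_rot: [1.0, -0.0, -0.0, -0.0]
contact_force: [-0.4, -0.5, -0.4]
opening: 0.5
```

Call:
{"fn": "step_arm", "kwargs": {
  "deltas": [
    [[0,0,0],0,0],
    [[0,0,0],0,0],
    [[0,0,0],0,0],
    [[0,0,0],0,0],
    [[0,0,0],0,0],
    [[0,0,0],0,0],
    [[0,0,0],0,0],
    [[0,0,0],0,0]
  ]
}}

```text
time_s: 22.65
tcp_pos: [371.3, 117.3, 264.4]
ee_rot: [1.0, -0.0, -0.0, 0.0]
contact_force: [0.5, 0.9, -0.7]
opening: 0.5
```

```bash
python3 - <<'E'
from h import *
s=robot.sense();print(s["time_s"],s["tcp_pos"],s["contact_force"])
i,K,T=load("top");crop(i,190,30,450,300,2.2,"pics/h6.png")
i,K,T=load("scene");crop(i,190,80,470,300,2.6,"pics/h6s.png")
E
```

```text
22.65 [371.33237977 117.32732864 264.44528839] [ 0.47314275  0.86791723 -0.67419487]
```

View pics/h6.png

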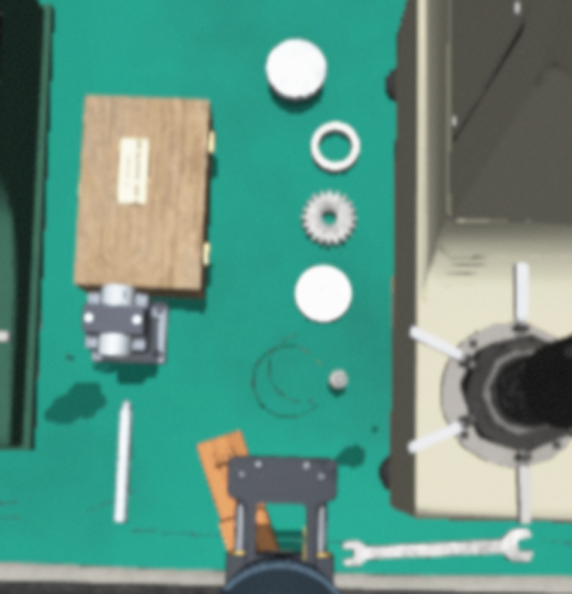

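View pics/h6s.png

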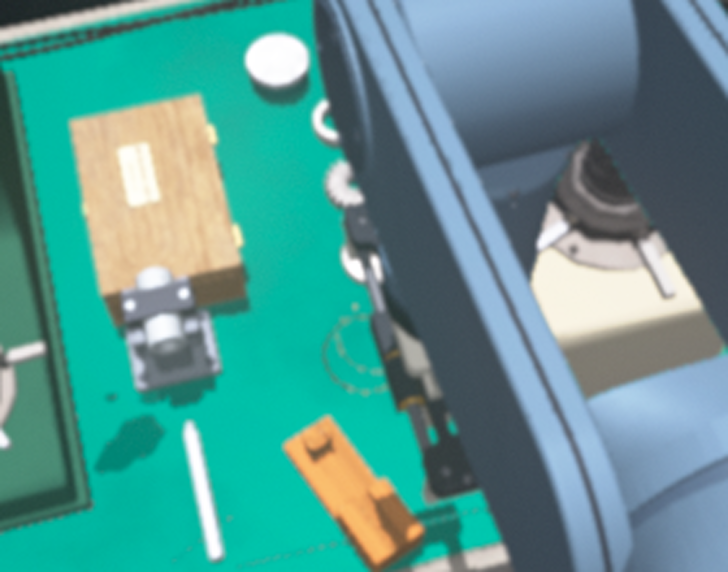

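The lid is shut and flush, the drift lies flat on the mat around top-crop (122,462), and the bystanders are where they were. Handing in.

```bash
python3 - <<'E'
from bench import robot
print(robot.finish_job(), robot.sense()["time_s"])
E
```

```text
the job is handed in; nothing more can be done
the job is handed in; nothing more can be done
```

I took the drift from its rest and pushed the plug out through the bush in two grips. I let go of the drift with about 50 mm in the bush and gripped it again at the tail. Wrist force peaked at about 11 N in the readings. I then withdrew the drift, laid it on the mat, tipped the lid past upright and backed off; it fell shut by itself. The job was handed in at about 22.7 s of the 61 s allowed.

- **Plug:** I saw it lying on the case floor while the lid was open. After the lid shut it could not be seen, and I did not measure its position.
- **Lid:** the last pictures show it flush on the case. I did not measure its angle.
- **Drift:** it lies flat on the mat, clear of the bush and the case. It was released a few millimetres above the mat.
- **Bystanders:** the indenter, test block and spanner look unmoved.
- **Robot:** it was clear of everything, and the contact force read about 0–1 N.

No check failed. My estimates of the bush axis from different features disagreed by about 1 mm, which the bore clearance took up.

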